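Hang up the ward's sample basket and hold the hand scanner on its label

TASK

Book in the ward's samples: hang the wire basket of blood tubes by its handle on the double hook at the front of the wire shelf, its label facing the robot, and let it hang still. Then draw the hand scanner out of its holster, turn it to aim squarely at the middle of the basket's label from about 10 cm away, right way up (handle below), and finish while still holding it there in the air, touching nothing but the gripper. Keep the basket from tipping and leave the tube block, the bottle and the mouse alone.

Things in the scene. Friction and masses are not known exactly. Their poses are not given: they have to be found in the camera images.
- basket: Loose chromed wire basket with capped blood tubes fixed in it, 0.26-0.44 kg. 85 mm along x, 140 mm along y, walls 60 mm high, tube caps up to 89 mm; bail handle in its y-z plane, 8 mm uprights at y = -68 and +68 mm. Origin: centre of its underside, z up. Starts upright on the bench, label side (-x) to the robot, turned up to 0.6 rad.
- basket_bar (a point): Middle of the basket handle's straight round bar: 10 mm thick, along the basket's y, 150 mm straight above the basket's origin. Free and straight for 54 mm either side; 60 mm free below, down to the caps. Pinch it here from above, closing along the basket's x.
- label: White barcode plate 70 mm wide, 40 mm high, fixed on the basket's -x side, 57 mm in front of its origin, 34 mm above its underside, canted 25 degrees to look up a little. Origin: middle of the printed face. x points square INTO the face, away from the reader (level part along basket +x, 25 degrees downward); y as the basket's y; z up the face.
- shelf: Low chromed wire shelf, fixed: 300 mm wide (y), 150 mm deep, deck 264 mm high, four posts 285 mm high, flat boxes on its back half up to 298 mm. Origin: on the bench straight under the hook's seat; x points from the hook into the shelf, roughly away from the robot; z up. Front rail and posts at x = 75 mm.
- hook_seat (a point): Where the middle of the basket's bar lies when hung: 249 mm above the shelf's origin. Double hook: two equal 7 mm wire prongs at shelf y = -42 and +42 mm, from the front rail towards -x, dipping to V seats at x = 0 (top of wire 243 mm high), then up to tips at x = -28 mm, 272 mm high. The bar lies along shelf y; pads fit between the prongs.
- scanner: Loose pistol-shaped hand scanner, grey and black, 0.18-0.25 kg. Origin: centre of the reading window (front end); x the way it aims, y across, z its top. Front 60 mm of the head 64 mm wide, 42 mm high; behind it 46 mm wide, 40 mm high, to x = -125 mm. Starts nose in the holster, aiming away from the robot and 65 degrees down.
- scanner_grip (a point): On the axis of the scanner's straight 46 mm wide rear body, 92 mm behind the window, about 138 mm above the bench at the start: grip here from above, closing along the scanner's y. Sides are free from x = -125 to -64 mm. Centre of mass near x = -70, z = -15 mm.
- scanner_handle (a point): Lower end of the scanner's handle, which is 30 mm wide, 34 mm thick, leaves the head's underside at x = -96 mm and rakes 12 degrees back, ending 105 mm below the head's axis. At the start it points back towards the robot, almost level.
- holster: Black bench holster, fixed: foot 150 by 110 mm, post on the far side up to 97 mm, and a pocket 80 mm wide, 55 mm thick, 62 mm deep, sloping 65 degrees down, mouth up to 125 mm high, that holds the scanner's nose with 2 mm play. Draw the scanner straight back along its own -x, 70 mm or more. Origin: on the bench below the seated window; x the level way the scanner aims; z up.
- tube_block: Bystander: loose white block of capped blood tubes, 75 by 160 mm, 97 mm high. Origin: centre of its underside.
- reagent: Bystander: loose white plastic bottle, 70 mm across, 130 mm high. Origin: centre of its underside.
- mouse: Bystander: loose white computer mouse, 100 by 58 by 30 mm. Origin: centre of its underside.

How it is judged:
By the outcome, as a careful person would: the job done as asked, in the order asked, and still so for the second after the job is handed in, while the arm keeps its last pose, push and grip.
It also fails if it takes over 69 s, if anything falls off the work surface, if the arm or the gripper's body presses on something with over 40 N, if the wrist force passes 120 N, or if a joint passes its speed limit or range.

ROBOT

A 6-joint arm with a two-finger parallel gripper is mounted at the origin on the work surface. World frame = base frame: x ahead of the robot, y to its left, z up, the work surface at z = 0. Lengths are in m, angles in rad, forces in N, time in s.
With the tool pointing down it reaches from about 0.275 to 0.975 m from the base axis. Payload 8.4 kg.
Tool frame: the origin (TCP) lies at the very end of the fingers, on their centre line; the grasp point (between the pads) lies 19 mm behind it; z points along the fingers, y is the direction in which the jaws open and shut (so a half turn about z gives the same grasp; the last joint's range is limited). The gripper opens to 92 mm and grips with 3 to 60 N. Pads are 20 mm wide; open, the fingers measure 128 mm over their backs; the gripper's body (75 mm by 189 mm) begins 69 mm behind the grasp point.
Start: joints at [-1.327, 0.353, 1.633, -0, 1.155, -0.002], TCP at [0.152, -0.606, 0.215] pointing down, gripper open.
Joint ranges: [-2.63, 2.63], [-0.92, 2.1], [0.06, 2.66], [-1.3, 4.44], [0, 2.69], [-3.02, 3.02]. Speed limits (rad/s): [2.22, 2.22, 2.79, 3.14, 3.14, 3.14].

INTERFACE

Orientations are given as [roll, pitch, yaw] about the fixed x, y, z axes, in that order (R = Rz(yaw) Ry(pitch) Rx(roll)).
In Python, from cell import monitor, vision, order gives the robot as it stands.
- The arm moves only by the tool carry_out, never from a script. Its argument "moves" is a list of rows, each an object with "slide": the shift along the tool's x, y, z in units of 100 cm (1.0 is 100 cm), a list of three; "rot": the turn, a rotation vector about the tool's x, y, z in units of 180 degrees (1.0 is 180 degrees), a list of three; "claw": the opening, from -1 (shut) to 1 (fully open), so that 0 is half open. In form: [{"slide": [dx, dy, dz], "rot": [ax, ay, az], "claw": claw}, ...]. A call has 1 to 20 rows; each row is the pose to reach, as a shift and turn from the pose commanded when the call began, along the tool's axes at that moment, turning the shorter way round; what a row does not reach only later rows make up. A row lasts 1/10 s, in which the tool goes at most 50 mm and 8.59 degrees, less where a joint would pass 70% of its speed; a pose out of reach is approached as far as the arm can. A call with a number of a shift or a turn outside -1 to 1 is refused whole. A call with a gripper value outside its range is refused whole. The fingers move at their own pace and stop on an object; "newtons" is the grip in N (left out, the last holds). Time passes only in rows, so rows that repeat a pose let the fingers close. It gives the time, the measured TCP pose, the force and the opening at its end, in the units of the state.
- monitor.state(): the state, without advancing time (a new reading comes with each control period).
- vision.capture(name): name is "side" or "top"; returns the picture (420x560x3 uint8, red, green, blue); there is no depth.
- vision.camera_info(name): a dict with "fovy" (degrees; the focal length in pixels is half the picture's height over the tangent of half this angle, whatever the lens; pixels are square), "cx", "cy" (the principal point, pixels), "origin" and "rotation" of the camera in the world. Camera axes: x right, y up, looking along -z (the intrinsics and any distortion apply to the point x, -y, -z); pixel columns grow to the right and rows downward; lengths in m; the calibration is good to about 2 mm. A picture is of the moment at which its call begins. camera_info takes no time and is no camera call.
- order.hand_in(): hands the job in, once; it reports no verdict.
The state is a dict: "time_s": time; "qpos": joint angles; "qvel": joint speeds; "effort": joint torques, N m; "eef_pos": TCP position; "tcp_rot": TCP orientation; "ft_force": force on the tool from outside, world axes, zero at the start; "moment": the same for the moment, N m; "finger_gap": finger opening in m.
Only numpy, scipy, OpenCV 4.12 (cv2) and the standard library are available. Lean on these libraries where they do the work, as an engineer would, in place of code of your own. Each camera call takes 0.05 s, during which the arm holds its last target.

## Working session

There is one attempt and no reset: what is moved stays moved. The work goes in short steps, Python scripts to look and compute and a tool call to move; the robot and the scene stay as the last step left them, time stands still between calls to the robot, and variables do not carry over. Pictures are saved under pics/ and viewed, and the job is handed in when it is done.

Besides the shell and the picture viewer there is one more tool, called after "Request:" in YAML: its name, and indented under it one key for each argument. carry_out: Moves the arm, as the interface text tells. Its arguments: {"type":"object","properties":{"moves":{"type":"array","items":{"type":"object","properties":{"slide":{"type":"array","items":{"type":"number"}},"rot":{"type":"array","items":{"type":"number"}},"claw":{"type":"number"}}}},"newtons":{"type":"number"}},"required":["moves"]}

```bash
ls -la && mkdir -p pics && cat > h.py <<'E'
import numpy as np, cv2
from scipy.spatial.transform import Rotation as R
from cell import monitor, vision, order
E
python3 - <<'E'
from h import *
print(monitor.state())
for n in ("side","top"):
    print(n, vision.camera_info(n))
    im=vision.capture(n)
    cv2.imwrite(f"pics/{n}0.png", cv2.cvtColor(im,cv2.COLOR_RGB2BGR))
E
```

```text
total 12
drwxr-xr-x  3 agent agent 4096 Dec  5 18:10 .
drwxr-xr-x 23 root  root  4096 Dec  5 18:10 ..
drwxr-xr-x  2 agent agent 4096 Dec  5 18:10 pics
{'time_s': 0.0, 'qpos': array([-1.32742156e+00,  3.53637663e-01,  1.63412161e+00,  3.38586713e-05,
        1.15520122e+00, -2.38345425e-03]), 'qvel': array([ 0.00176659,  0.00079508, -0.00027678, -0.00022395, -0.00148251,
        0.00063139]), 'effort': array([-1.68297167e-03, -5.93850017e+01, -3.34212327e+01,  6.95947395e-02,
        2.35919509e-02, -1.16010410e-04]), 'eef_pos': array([ 0.15195984, -0.60573868,  0.2138756 ]), 'tcp_rot': array([-3.14022489e+00, -3.42178580e-05,  2.45744507e-01]), 'ft_force': array([ 0.25459063, -0.15528247,  0.01905632]), 'moment': array([-0.0399022 ,  0.02197514,  0.02410008]), 'finger_gap': 0.09193707417881943}
side {'fovy': 57.63071838904969, 'cx': 282.1057988643684, 'cy': 205.801475154191, 'origin': array([ 0.3614362 , -0.70387966,  0.80047196]), 'rotation': array([ 0.83809954,  0.01733386, -0.18816833])}
top {'fovy': 48.94275689787591, 'cx': 279.0472396833261, 'cy': 208.87105839152085, 'origin': array([0.41467449, 0.0212125 , 1.56381571]), 'rotation': array([ 0.04473338, -0.01384254, -1.5580533 ])}
```

View pics/side0.png

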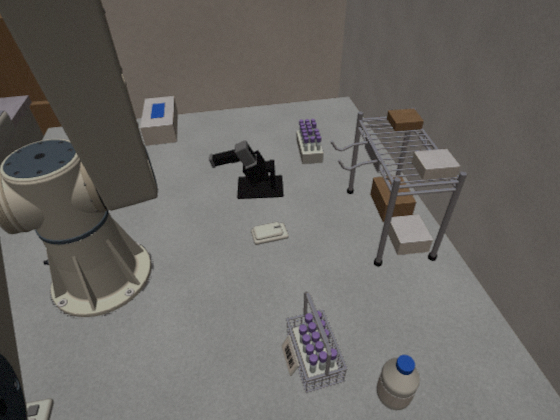

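View pics/top0.png

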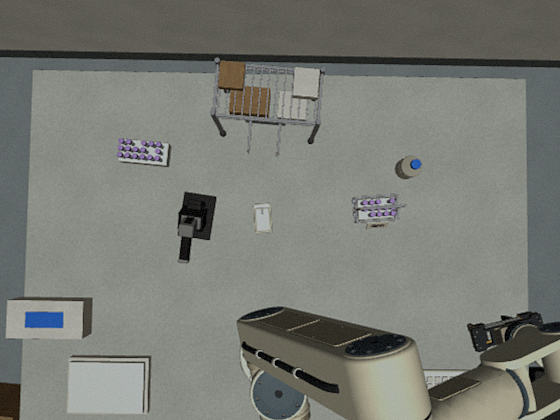

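```bash
cat >> h.py <<'E'
INFO={n:vision.camera_info(n) for n in ("side","top")}
def cam(n):
    i=INFO[n]; f=210/np.tan(np.radians(i['fovy'])/2)
    Rm=R.from_euler('xyz',i['rotation']).as_matrix()
    return f,i['cx'],i['cy'],np.array(i['origin']),Rm
def proj(n,P):
    f,cx,cy,o,Rm=cam(n); p=(np.atleast_2d(P)-o)@Rm
    return np.c_[cx+f*p[:,0]/-p[:,2], cy-f*p[:,1]/-p[:,2]]
def ray(n,uv):
    f,cx,cy,o,Rm=cam(n); uv=np.atleast_2d(uv)
    d=np.c_[(uv[:,0]-cx)/f, -(uv[:,1]-cy)/f, -np.ones(len(uv))]@Rm.T
    return o,d/np.linalg.norm(d,axis=1)[:,None]
def onz(n,uv,z):
    o,d=ray(n,uv); return o+d*((z-o[2])/d[:,2])[:,None]
def tri(a,b):  # a side uv, b top uv
    o1,d1=ray('side',a);o2,d2=ray('top',b);d1=d1[0];d2=d2[0]
    A=np.c_[d1,-d2]; t=np.linalg.lstsq(A,o2-o1,rcond=None)[0]
    p1=o1+t[0]*d1;p2=o2+t[1]*d2
    return (p1+p2)/2, np.linalg.norm(p1-p2)
def grab(n,name):
    im=vision.capture(n); bgr=cv2.cvtColor(im,cv2.COLOR_RGB2BGR)
    cv2.imwrite(f"pics/{name}.png",bgr); return bgr
def crop(bgr,x0,y0,w,h,s,name):
    c=cv2.resize(bgr[y0:y0+h,x0:x0+w],None,fx=s,fy=s,interpolation=cv2.INTER_CUBIC)
    for k in range(0,w,10): cv2.putText(c,str(x0+k),(k*s,8),0,0.3,(0,255,255),1); cv2.line(c,(k*s,10),(k*s,14),(0,255,255),1)
    for k in range(0,h,10): cv2.putText(c,str(y0+k),(0,k*s+4),0,0.3,(0,255,255),1)
    cv2.imwrite(f"pics/{name}.png",c)
E
python3 - <<'E'
from h import *
t=cv2.imread('pics/top0.png'); s=cv2.imread('pics/side0.png')
crop(t,200,50,140,115,5,'t_shelf'); crop(t,340,180,80,60,7,'t_bask'); crop(t,165,180,110,90,6,'t_scan')
crop(s,270,285,90,105,5,'s_bask'); crop(s,320,90,150,190,3,'s_shelf'); crop(s,200,130,100,75,7,'s_scan')
print(cam('side'),cam('top'))
for n in ('side','top'): print(n, proj(n,[[0,0,0],[0.152,-0.606,0.215],[0.5,0,0],[1,0.0,0]]))
E
```

```text
(np.float64(381.7461424591414), 282.1057988643684, 205.801475154191, array([ 0.3614362 , -0.70387966,  0.80047196]), array([[ 0.98220094,  0.13777745, -0.12766632],
       [-0.18703177,  0.65465987, -0.73242035],
       [-0.01733299,  0.74326161,  0.6687763 ]])) (np.float64(461.4136215180646), 279.0472396833261, 208.87105839152085, array([0.41467449, 0.0212125 , 1.56381571]), array([[ 0.01274146,  0.99891063, -0.04489104],
       [-0.99982301,  0.01334888,  0.01325729],
       [ 0.01384209,  0.04471418,  0.99890392]]))
side [[102.47480261 275.69545199]
 [ 95.06625738 555.56991314]
 [288.65216086 246.90952501]
 [453.83987634 221.36892458]]
top [[277.33721342 353.66156063]
 [486.80247113 322.54443198]
 [279.23856681 204.44472248]
 [281.08619329  59.44433363]]
```

View pics/t_shelf.png

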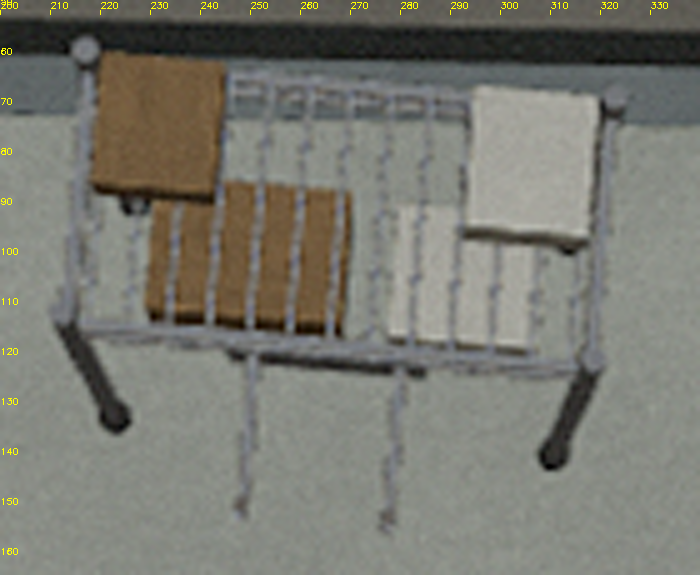

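View pics/t_bask.png

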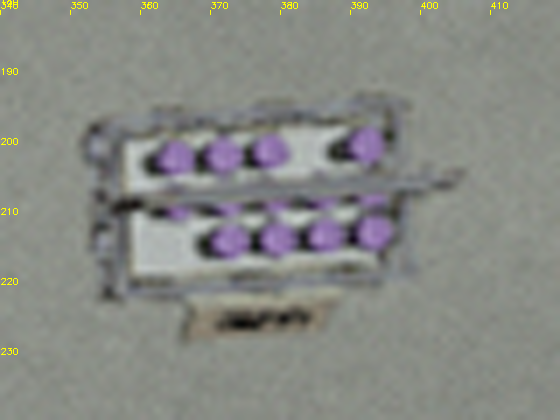

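View pics/s_shelf.png

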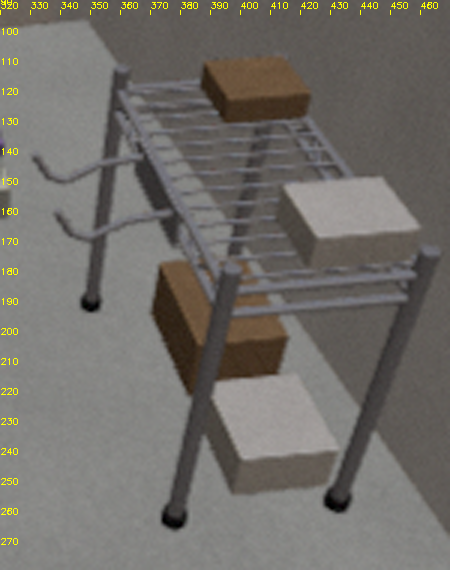

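View pics/s_bask.png

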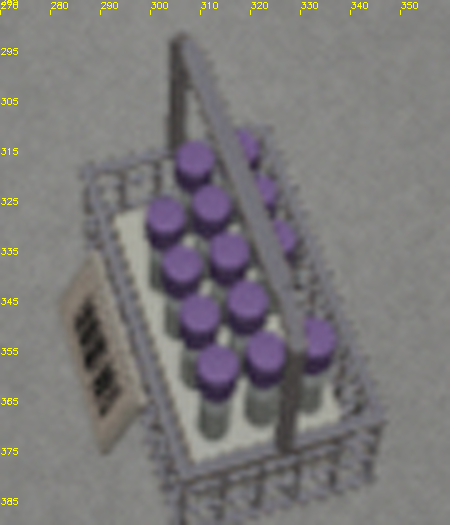

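View pics/t_scan.png

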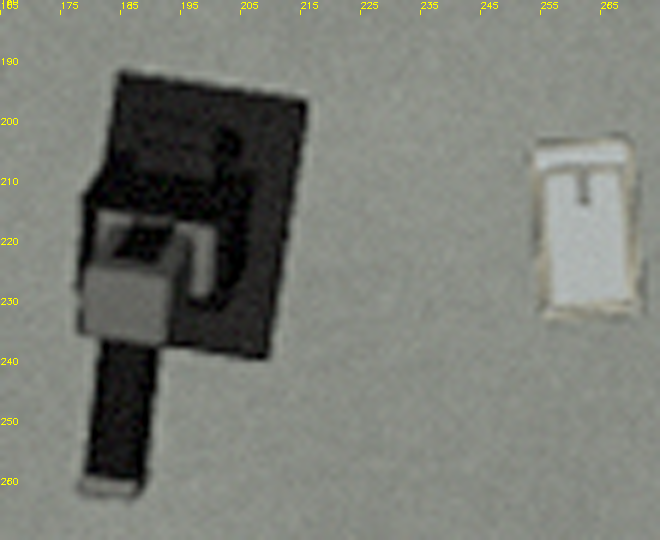

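View pics/s_scan.png

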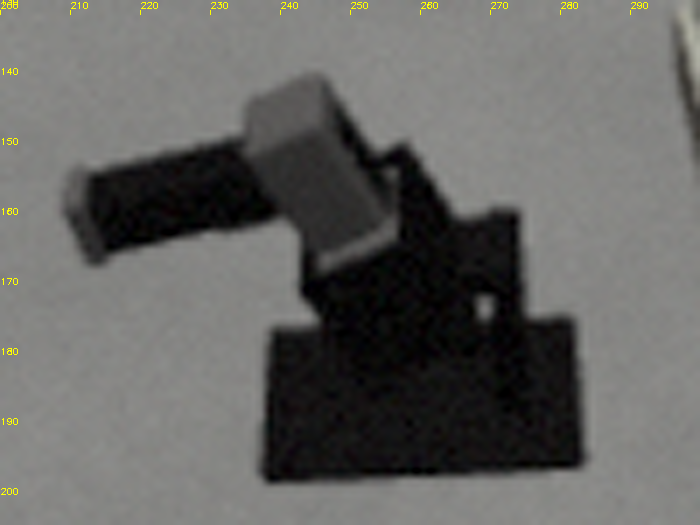

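```bash
python3 - <<'E'
from h import *
np.set_printoptions(precision=4,suppress=True)
# shelf
pt={'bl':(217,60),'br':(323,70),'fl':(213,112),'fr':(318.6,122)}
P={k:onz('top',v,0.285)[0] for k,v in pt.items()}
for k in P: print(k,P[k])
print('w',np.linalg.norm(P['fl']-P['fr']),np.linalg.norm(P['bl']-P['br']),'d',np.linalg.norm(P['fl']-P['bl']),np.linalg.norm(P['fr']-P['br']))
print('feet', onz('top',[(223,133),(310.4,141.4)],0.005))
print('feet side', onz('side',[(350.3,191),(378.3,262.5),(432.7,256.5)],0.005))
print('post tops side', onz('side',[(360.5,114.5),(396.7,178.3),(462.5,173)],0.285))
print('tips top', onz('top',[(247.7,151),(277.2,153.5)],0.272))
print('tips side', onz('side',[(331.7,142.7),(339.3,161.3)],0.272))
print('V side', onz('side',[(341.7,150.3),(350.7,170)],0.2395))
print(tri((331.7,142.7),(247.7,151)),tri((339.3,161.3),(277.2,153.5)))
# basket bar ends: top & side
def c(x0,y0,s,x,y): return (x0+(x+.5)/s-.5, y0+(y+.5)/s-.5)
bt=[c(340,180,7,125,205),c(340,180,7,445,182)]
bs=[c(270,285,5,180,40),c(270,285,5,292,345)]
print('bar px',bt,bs)
print('bar top z.15',onz('top',bt,0.15)); print('bar side',onz('side',bs,0.15))
print(tri(bs[0],bt[0]),tri(bs[1],bt[1]))
E
```

```text
bl [0.8885 0.1839 0.285 ]
br [ 0.8652 -0.1146  0.285 ]
fl [0.7407 0.1923 0.285 ]
fr [ 0.7172 -0.1035  0.285 ]
w 0.2967106005635032 0.29938173428732373 d 0.14804246743758995 0.1484461393847083
feet [[ 0.7405  0.1945  0.005 ]
 [ 0.7163 -0.1034  0.005 ]]
feet side [[ 0.743   0.1922  0.005 ]
 [ 0.7215 -0.1069  0.005 ]
 [ 0.8718 -0.1166  0.005 ]]
post tops side [[ 0.7391  0.1827  0.285 ]
 [ 0.7207 -0.1028  0.285 ]
 [ 0.869  -0.1151  0.285 ]]
tips top [[0.6347 0.0944 0.272 ]
 [0.6288 0.0113 0.272 ]]
tips side [[0.6295 0.0831 0.272 ]
 [0.6243 0.0017 0.272 ]]
V side [[0.6612 0.0911 0.2395]
 [0.6568 0.0043 0.2395]]
(array([0.6348, 0.0951, 0.2639]), np.float64(0.002420535921052015)) (array([0.629 , 0.0114, 0.2647]), np.float64(0.0020450541895823283))
bar px [(357.42857142857144, 208.85714285714286), (403.14285714285717, 205.57142857142858)] [(305.6, 292.6), (328.0, 353.6)]
bar top z.15 [[ 0.4815 -0.2386  0.15  ]
 [ 0.4935 -0.3796  0.15  ]]
bar side [[ 0.483  -0.2603  0.15  ]
 [ 0.492  -0.3941  0.15  ]]
(array([ 0.4851, -0.2434,  0.1257]), np.float64(0.004968112380357503)) (array([ 0.4951, -0.3851,  0.1312]), np.float64(0.0012404943319364906))
```

```bash
python3 - <<'E'
from h import *
np.set_printoptions(precision=2,suppress=True)
t=cv2.imread('pics/top0.png'); s=cv2.imread('pics/side0.png')
g=cv2.GaussianBlur(cv2.cvtColor(t,cv2.COLOR_BGR2GRAY),(0,0),1.2).astype(float)
# top: wall/black boundary near row 45-65: strongest negative vertical gradient
gy=np.gradient(g,axis=0); gx=np.gradient(g,axis=1)
xs=np.r_[5:205:10,345:555:10]; ys=[]
for x in xs:
    col=gy[40:66,x]; ys.append(40+np.argmin(col))
ys=np.array(ys); p=np.polyfit(xs,ys,1); print('top edge resid',ys-np.polyval(p,xs))
# left edge col ~30
ys=np.arange(80,290,10); xs=[20+np.argmax(gx[y,20:45]) for y in ys]; p=np.polyfit(ys,xs,1); print('left resid',np.array(xs)-np.polyval(p,ys),xs[0],xs[-1])
ys=np.arange(80,300,10); xs=[515+np.argmin(gx[y,515:540]) for y in ys]; p=np.polyfit(ys,xs,1); print('right resid',np.array(xs)-np.polyval(p,ys),xs[0],xs[-1])
# side: mark right wall/table edge
h=cv2.GaussianBlur(cv2.cvtColor(s,cv2.COLOR_BGR2GRAY),(0,0),1.5).astype(float); hx=np.gradient(h,axis=1)
print([(y,380+int(np.argmin(hx[y,380:555])),) for y in range(140,360,15)])
print([(y,340+int(np.argmin(hx[y,340:420]))) for y in range(90,140,10)])
hy=np.gradient(h,axis=0)
xs=np.arange(190,330,10); ys=[85+np.argmax(hy[85:125,x]) for x in xs]; print(list(zip(xs,ys)))
xs=np.arange(20,260,1)
E
python3 - <<'E'
import sys; sys.path.insert(0,'.')
import os; os.chdir('.')
from h import *
s=cv2.imread('pics/side0.png'); crop(s,330,80,230,300,2,'s_wall')
P=[[0.4815,-0.2386,.15],[0.4935,-.3796,.15]]
print(proj('side',P))
E
```

```text
top edge resid [-0.39  0.41  0.22  0.03 -0.16 -0.35  0.46  0.27  0.08 -0.11 -0.3  -0.49
  0.32  0.13 -0.06 -0.25 -0.44  0.37  0.18 -0.01  0.14 -0.05 -0.24 -0.43
  0.38  0.19 -0.   -0.19 -0.38  0.43  0.24  0.05 -0.14 -0.33  0.48  0.29
  0.1  -0.09 -0.28 -0.47  0.34]
left resid [ 0.    0.38 -0.23  0.15 -0.47 -0.09  0.29 -0.33  0.05  0.43 -0.19  0.19
 -0.43 -0.05  0.33 -0.29  0.09  0.47 -0.15  0.23 -0.39] 32 24
right resid [-0.19 -0.29  0.6  -0.51  0.38  0.27  0.17  0.06 -0.05 -0.16 -0.26 -0.37
  0.52 -0.59  0.3   0.2   0.09 -0.02 -0.13 -0.23 -0.34  0.55] 525 528
[(140, 380), (155, 452), (170, 396), (185, 391), (200, 421), (215, 380), (230, 382), (245, 393), (260, 429), (275, 474), (290, 484), (305, 495), (320, 505), (335, 516), (350, 526)]
[(90, 340), (100, 351), (110, 357), (120, 356), (130, 355)]
[(np.int64(190), np.int64(113)), (np.int64(200), np.int64(112)), (np.int64(210), np.int64(111)), (np.int64(220), np.int64(110)), (np.int64(230), np.int64(108)), (np.int64(240), np.int64(107)), (np.int64(250), np.int64(106)), (np.int64(260), np.int64(105)), (np.int64(270), np.int64(104)), (np.int64(280), np.int64(103)), (np.int64(290), np.int64(102)), (np.int64(300), np.int64(101)), (np.int64(310), np.int64(100)), (np.int64(320), np.int64(99))]
[[302.45873955 284.13059174]
 [326.59215699 345.88938198]]
```

View pics/s_wall.png

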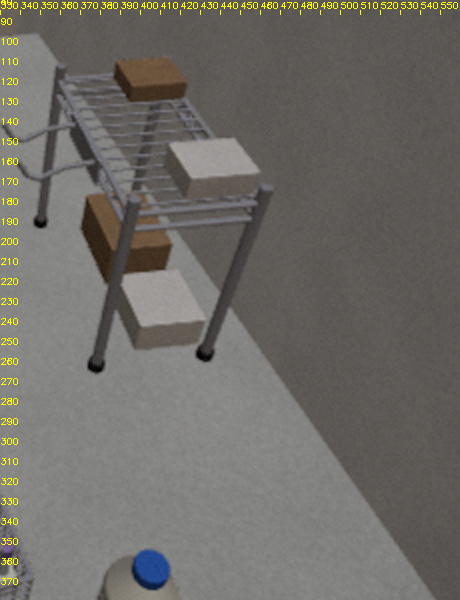

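```bash
python3 - <<'E'
from h import *
np.set_printoptions(precision=4,suppress=True)
print('bottle cap',onz('top',[(415.5,164.5)],.13),onz('side',[(405,363)],.13),tri((405,363),(415.5,164.5)))
print('mouse',onz('top',[(262.5,217.5)],.03),onz('side',[(270,233)],.03))
t=cv2.imread('pics/top0.png'); s=cv2.imread('pics/side0.png')
for n,im in (('top',t),('side',s)):
    hsv=cv2.cvtColor(im,cv2.COLOR_BGR2HSV)
    m=cv2.inRange(hsv,(100,120,60),(125,255,255)); c=cv2.connectedComponentsWithStats(m)
    print(n,'blue',[(c[2][i],c[3][i]) for i in range(1,c[0]) if c[2][i][4]>20])
    m=cv2.inRange(hsv,(125,60,60),(160,255,255)); c=cv2.connectedComponentsWithStats(m)
    print(n,'purple',[(c[2][i][4],c[3][i]) for i in range(1,c[0]) if c[2][i][4]>5])
E
```

```text
bottle cap [[ 0.6242 -0.4241  0.13  ]] [[ 0.6262 -0.4285  0.13  ]] (array([ 0.6264, -0.4262,  0.1253]), np.float64(0.003253246485219559))
mouse [[0.4542 0.0555 0.03  ]] [[0.4541 0.0351 0.03  ]]
top blue [(array([411, 159,  10,  10,  78], dtype=int32), array([415.4872, 163.7051])), (array([ 25, 312,  38,  16, 586], dtype=int32), array([ 43.8123, 319.5546]))]
top purple [(np.int32(20), array([120.75, 140.25])), (np.int32(20), array([127.95, 141.1 ])), (np.int32(18), array([143.1667, 142.7222])), (np.int32(21), array([150.619 , 143.2857])), (np.int32(22), array([158.0909, 144.0909])), (np.int32(20), array([119.95, 147.1 ])), (np.int32(20), array([127.3 , 148.15])), (np.int32(20), array([135.05, 148.9 ])), (np.int32(19), array([142.3684, 149.4737])), (np.int32(19), array([157.6316, 151.    ])), (np.int32(21), array([119., 154.])), (np.int32(18), array([126.8889, 154.7222])), (np.int32(20), array([134.15, 155.7 ])), (np.int32(21), array([141.5714, 156.1905])), (np.int32(21), array([149., 157.])), (np.int32(20), array([156.8 , 157.85])), (np.int32(22), array([391.6364, 200.3182])), (np.int
[... 219 characters left out ...]
 array([372.3 , 214.35])), (np.int32(20), array([379.15, 213.8 ])), (np.int32(19), array([385.8947, 213.4211]))]
side blue [(array([151, 103,  13,  15, 163], dtype=int32), array([157.3252, 110.3313])), (array([397, 355,  18,  20, 275], dtype=int32), array([405.2436, 364.2727]))]
side purple [(np.int32(201), array([306.7512, 128.3184])), (np.int32(49), array([317.2245, 135.1633])), (np.int32(19), array([312.2632, 138.5263])), (np.int32(18), array([319.6111, 314.2778])), (np.int32(333), array([315.5886, 337.2012])), (np.int32(18), array([322.8889, 322.7222])), (np.int32(266), array([307.9925, 344.7594])), (np.int32(18), array([326.7222, 332.    ])), (np.int32(53), array([333.2642, 353.4151]))]
```

```bash
python3 - <<'E'
from h import *
np.set_printoptions(precision=4,suppress=True)
s=cv2.imread('pics/side0.png'); t=cv2.imread('pics/top0.png')
crop(s,240,210,60,45,10,'s_mouse'); crop(s,285,110,50,60,10,'s_block')
print('top foot',onz('top',[(184.7,191.7),(216.2,196.7),(209.7,240)],.006))
print('side foot',onz('side',[(238.6,176.7),(282.6,175.3),(237.4,198.6),(283.3,196.7)],.006))
E
```

```text
top foot [[0.5384 0.3198 0.006 ]
 [0.523  0.2133 0.006 ]
 [0.3768 0.2324 0.006 ]]
side foot [[0.3956 0.3426 0.006 ]
 [0.5439 0.3188 0.006 ]
 [0.38   0.2293 0.006 ]
 [0.525  0.2081 0.006 ]]
```

View pics/s_mouse.png

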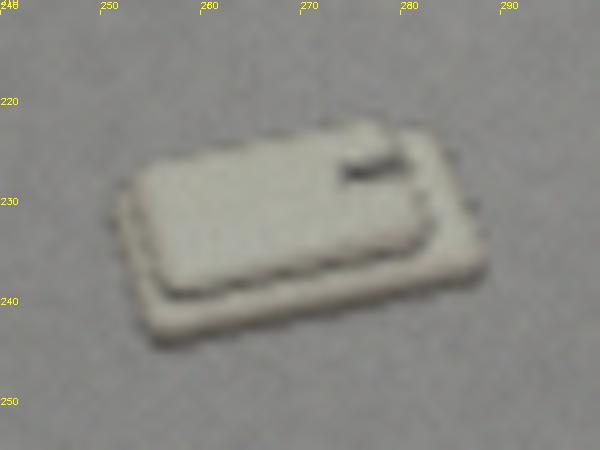

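```bash
python3 - <<'E'
from h import *
np.set_printoptions(precision=4,suppress=True)
tc=[(364.4,202.4),(371.2,201.9),(378,201.5),(391.6,200.3),(372.3,214.35),(379.15,213.8),(385.9,213.4),(392.95,212.8)]
print(onz('top',tc,.089)[:,:2])
sc=np.array([(195,155),(165,210),(211,203),(182,262),(229,248),(200,312),(247,298),(217,362),(267,350),(318,335)])/5+[270,285]
print(onz('side',sc,.089)[:,:2])
sb=np.array([(180,35),(190,38),(292,345),(298,352)])/5+[270,285]
print(onz('side',sb,.15)[:,:2],onz('side',sb,.13)[:,:2])
# label corners
sl=np.array([(95,255),(60,300),(147,402),(105,453)])/5+[270,285]
print('label side z .034',onz('side',[sl.mean(0)],.034))
tl=np.array([(192,298),(185,342),(338,290),(318,330)])/7+[340,180]
print('label top',onz('top',[tl.mean(0)],.034),tri(sl.mean(0),tl.mean(0)))
E
```

```text
[[ 0.5054 -0.2721]
 [ 0.5073 -0.294 ]
 [ 0.5089 -0.3159]
 [ 0.5134 -0.3597]
 [ 0.4674 -0.2977]
 [ 0.4694 -0.3197]
 [ 0.471  -0.3414]
 [ 0.4732 -0.3641]]
[[ 0.4878 -0.2774]
 [ 0.4696 -0.2998]
 [ 0.4889 -0.3005]
 [ 0.471  -0.3237]
 [ 0.4911 -0.3215]
 [ 0.473  -0.3458]
 [ 0.4927 -0.3438]
 [ 0.4745 -0.367 ]
 [ 0.4947 -0.3661]
 [ 0.5158 -0.3641]]
[[ 0.4842 -0.259 ]
 [ 0.4878 -0.2613]
 [ 0.4925 -0.395 ]
 [ 0.4939 -0.3979]] [[ 0.4879 -0.2453]
 [ 0.4917 -0.2476]
 [ 0.4965 -0.3855]
 [ 0.4979 -0.3885]]
label side z .034 [[ 0.4371 -0.3275  0.034 ]]
label top [[ 0.4341 -0.325   0.034 ]] (array([ 0.4358, -0.3259,  0.031 ]), np.float64(0.0032832026781632467))
```

```bash
cat >> h.py <<'E'
def T(xy,yaw):
    c,s_=np.cos(yaw),np.sin(yaw)
    def f(p):
        p=np.atleast_2d(p).astype(float); return np.c_[xy[0]+c*p[:,0]-s_*p[:,1], xy[1]+s_*p[:,0]+c*p[:,1], p[:,2]]
    return f
def overlay(im,n,segs,x0,y0,w,h,s,name):
    c=cv2.resize(im[y0:y0+h,x0:x0+w],None,fx=s,fy=s,interpolation=cv2.INTER_CUBIC)
    for (a,b,col) in segs:
        q=proj(n,np.array([a,b])); q=((q-[x0,y0]+.5)*s-.5).round().astype(int)
        cv2.line(c,tuple(map(int,q[0])),tuple(map(int,q[1])),col,1,cv2.LINE_AA)
    cv2.imwrite(f"pics/{name}.png",c)
E
python3 - <<'E'
from h import *
t=cv2.imread('pics/top0.png'); s=cv2.imread('pics/side0.png')
f=T((0.490,-0.319),0.09)
def box(z,hx=.0425,hy=.07): 
    return f([[hx,hy,z],[hx,-hy,z],[-hx,-hy,z],[-hx,hy,z]])
segs=[]
for z in (0,.06):
    b=box(z)
    for i in range(4): segs.append((b[i],b[(i+1)%4],(0,255,0)))
for z,c in ((.15,(0,0,255)),(.13,(255,255,0))):
    q=f([[0,-.068,z],[0,.068,z]]); segs.append((q[0],q[1],c))
q=f([[0,-.068,0],[0,-.068,.15],[0,.068,0],[0,.068,.15]]); segs+= [(q[0],q[1],(0,255,255)),(q[2],q[3],(0,255,255))]
overlay(s,'side',segs,265,270,110,125,6,'ov_s'); overlay(t,'top',segs,340,180,80,60,8,'ov_t')
E
```

```text
(no output)
```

View pics/ov_s.png

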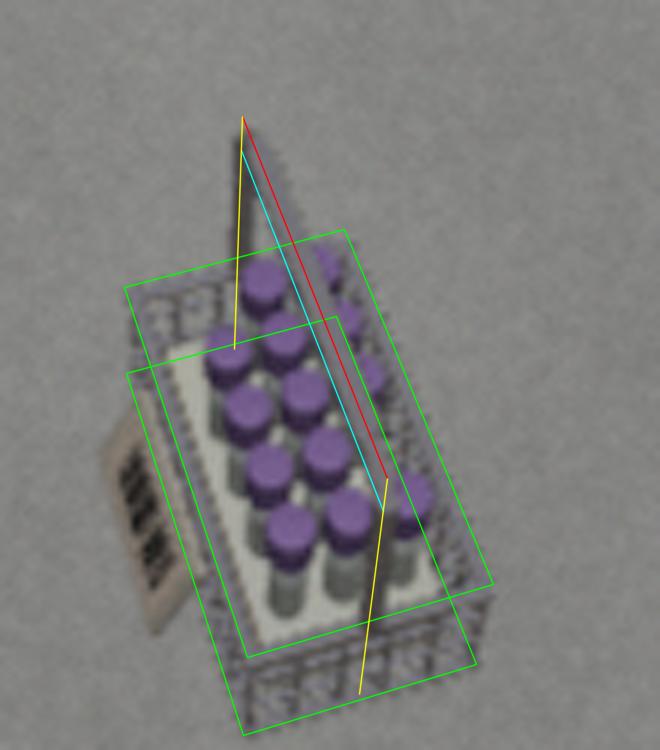

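View pics/ov_t.png

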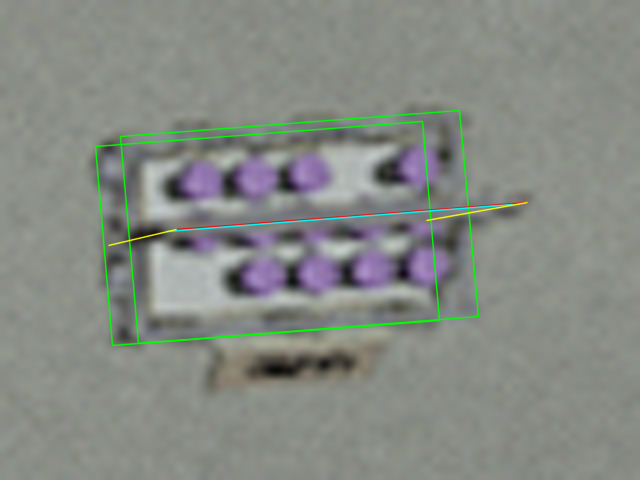

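```bash
python3 - <<'E'
from h import *
np.set_printoptions(precision=4,suppress=True)
t=cv2.imread('pics/top0.png'); s=cv2.imread('pics/side0.png')
def br(im): return np.clip((im.astype(float)*1.8),0,255).astype(np.uint8)
crop(br(t),170,185,50,85,9,'t_scan2'); crop(br(s),205,135,85,70,9,'s_scan2')
E
```

```text
(no output)
```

View pics/t_scan2.png

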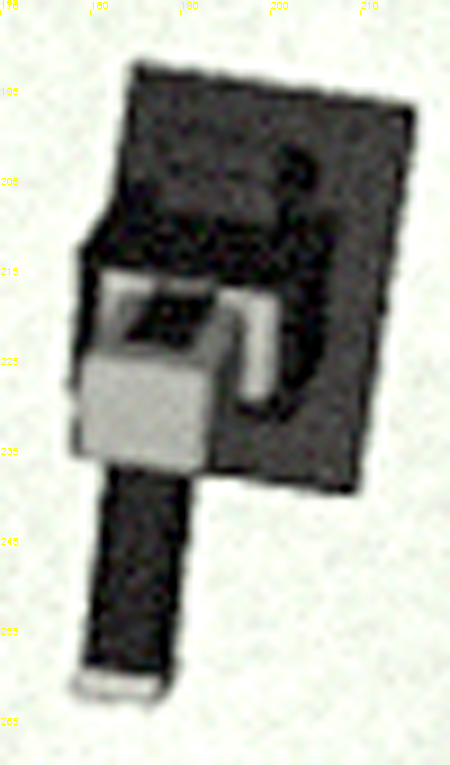

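View pics/s_scan2.png

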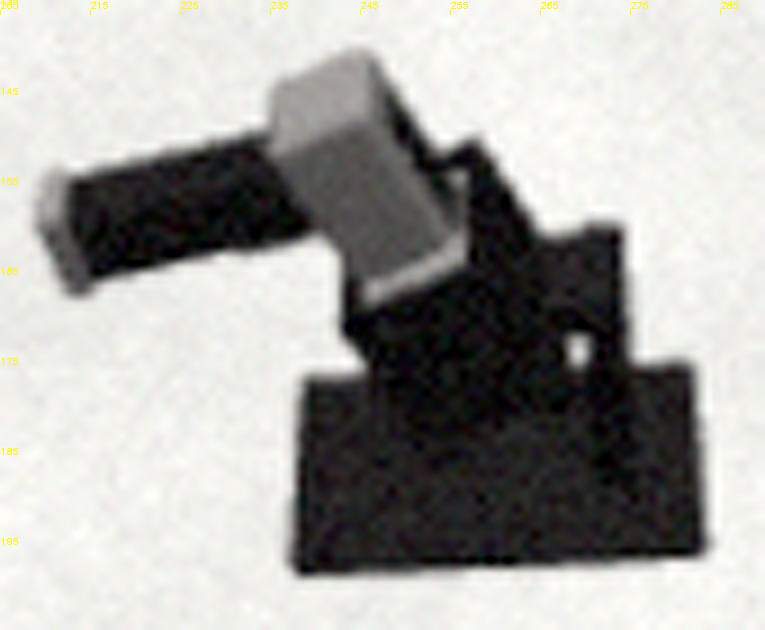

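```bash
cat >> h.py <<'E'
cC=lambda x0,y0,s,pts: np.array([(x0+(x+.5)/s-.5,y0+(y+.5)/s-.5) for x,y in pts])
E
python3 - <<'E'
from h import *
np.set_printoptions(precision=4,suppress=True)
U=cC(170,185,9,[(90,352),(213,362),(205,472),(80,458)])
a=onz('top',U[:2],.1764); b=onz('top',U[2:],.1595)
print('rear top',a,b, np.linalg.norm(a[0]-a[1]),np.linalg.norm(b[0]-b[1]), 'centre',(a.mean(0)+b.mean(0))/2)
V=cC(205,135,9,[(268,85),(365,50),(377,122),(272,152)])  # side rear: far-left? 
# side: rear face corners: (far-y, bottom),(far y, top),(near y top),(near y bottom)
print('side', onz('side',V[:1],.1595),onz('side',V[1:3],.1764),onz('side',V[3:],.1595))
H=cC(170,185,9,[(82,682),(165,690)]); print('handle end top', onz('top',H,.125), onz('top',H.mean(0)[None],.125))
H2=cC(170,185,9,[(105,468),(190,475)]); 
print('handle dir', onz('top',H2.mean(0)[None],.14))
Sh=cC(205,135,9,[(55,185),(80,285)]); print('side handle end', onz('side',Sh,.117))
E
```

```text
rear top [[0.4287 0.3004 0.1764]
 [0.4259 0.2595 0.1764]] [[0.3889 0.2643 0.1595]
 [0.3931 0.3064 0.1595]] 0.04101911412471504 0.04227980933644774 centre [0.4091 0.2826 0.168 ]
side [[0.3932 0.3073 0.1595]] [[0.4265 0.2952 0.1764]
 [0.4252 0.2509 0.1764]] [[0.3906 0.2663 0.1595]]
handle end top [[0.3157 0.311  0.125 ]
 [0.3133 0.2824 0.125 ]] [[0.3145 0.2967 0.125 ]]
handle dir [[0.3885 0.2872 0.14  ]]
side handle end [[0.3158 0.3263 0.117 ]
 [0.3211 0.2645 0.117 ]]
```

```bash
cat >> h.py <<'E'
np.set_printoptions(precision=4,suppress=True)
def Rdown(psi,tilt=0.0):
    # tool pointing down with yaw psi
    return R.from_euler('xyz',[np.pi,0,psi])
def plan(pos,Rt,show=True):
    st=monitor.state(); p=np.array(st['eef_pos']); R0=R.from_euler('xyz',st['tcp_rot'])
    sl=R0.inv().apply(np.array(pos)-p); rv=(R0.inv()*Rt).as_rotvec()/np.pi
    if show: print('slide',sl.round(4).tolist(),'rot',rv.round(4).tolist(),'dist',np.linalg.norm(sl).round(3),'deg',(np.linalg.norm(rv)*180).round(1))
    return sl,rv
def stat():
    s=monitor.state(); print('t',round(s['time_s'],2),'p',s['eef_pos'],'rot',np.array(s['tcp_rot']),'F',s['ft_force'],'M',s['moment'],'gap',round(s['finger_gap'],4),'q',s['qpos'])
E
python3 - <<'E'
from h import *
plan((0.490,-0.319,0.26),Rdown(1.66)); plan((0.490,-0.319,0.131),Rdown(1.66))
E
```

```text
slide [0.3977, -0.196, -0.0458] rot [-0.0003, -0.0003, -0.4502] dist 0.446 deg 81.0
slide [0.3977, -0.1958, 0.0832] rot [-0.0003, -0.0003, -0.4502] dist 0.451 deg 81.0
```

Request:
carry_out:
  moves:
    - {"slide": [0.1, -0.05, -0.045], "rot": [0, 0, -0.1], "claw": 1}
    - {"slide": [0.2, -0.1, -0.045], "rot": [0, 0, -0.2], "claw": 1}
    - {"slide": [0.398, -0.196, -0.045], "rot": [0, 0, -0.45], "claw": 1}
    - {"slide": [0.398, -0.196, -0.045], "rot": [0, 0, -0.45], "claw": 1}
    - {"slide": [0.398, -0.196, -0.045], "rot": [0, 0, -0.45], "claw": 1}
    - {"slide": [0.398, -0.196, -0.045], "rot": [0, 0, -0.45], "claw": 1}
    - {"slide": [0.398, -0.196, -0.045], "rot": [0, 0, -0.45], "claw": 1}
    - {"slide": [0.398, -0.196, -0.045], "rot": [0, 0, -0.45], "claw": 1}
    - {"slide": [0.398, -0.196, -0.045], "rot": [0, 0, -0.45], "claw": 1}
    - {"slide": [0.398, -0.196, -0.045], "rot": [0, 0, -0.45], "claw": 1}
    - {"slide": [0.398, -0.196, -0.045], "rot": [0, 0, -0.45], "claw": 1}
    - {"slide": [0.398, -0.196, -0.045], "rot": [0, 0, -0.45], "claw": 1}
    - {"slide": [0.398, -0.196, -0.045], "rot": [0, 0, -0.45], "claw": 1}
    - {"slide": [0.398, -0.196, -0.045], "rot": [0, 0, -0.45], "claw": 1}

```text
time_s: 1.5
eef_pos: [0.4897, -0.32, 0.2595]
tcp_rot: [-3.141, -0.0, 1.657]
ft_force: [-0.8, 0.1, -0.1]
finger_gap: 0.0919
```

```bash
python3 - <<'E'
from h import *
stat()
s=grab('side','side1'); t=grab('top','top1')
crop(s,255,240,120,150,4,'s1'); crop(t,330,150,120,100,6,'t1')
plan((0.490,-0.319,0.131),Rdown(1.66))
E
```

```text
t 1.5 p [ 0.4897 -0.32    0.2595] rot [-3.1414 -0.0001  1.657 ] F [-0.7796  0.1096 -0.1478] M [-0.0495 -0.0501 -0.0045] gap 0.0919 q [-0.5813  0.2512  1.6716 -0.0001  1.219  -0.6675]
slide [0.0009, 0.0002, 0.1286] rot [0.0, 0.0, -0.0008] dist 0.129 deg 0.1
```

View pics/s1.png

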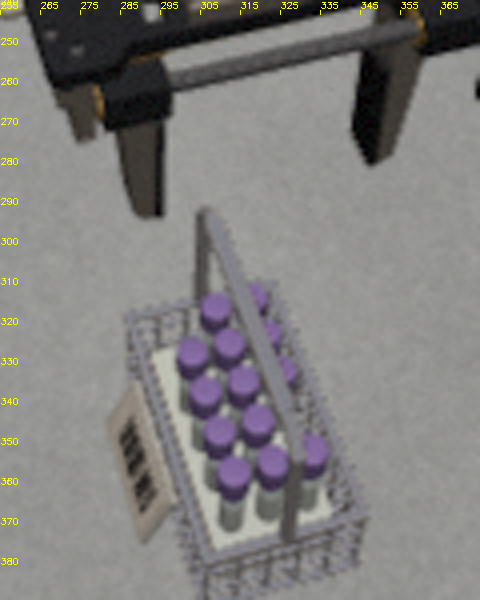

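Request:
carry_out:
  moves:
    - {"slide": [0.001, 0, 0.035], "rot": [0, 0, -0.001], "claw": 1}
    - {"slide": [0.001, 0, 0.07], "rot": [0, 0, -0.001], "claw": 1}
    - {"slide": [0.001, 0, 0.1], "rot": [0, 0, -0.001], "claw": 1}
    - {"slide": [0.001, 0, 0.12], "rot": [0, 0, -0.001], "claw": 1}
    - {"slide": [0.001, 0, 0.128], "rot": [0, 0, -0.001], "claw": 1}
    - {"slide": [0.001, 0, 0.128], "rot": [0, 0, -0.001], "claw": 1}

```text
time_s: 2.2
eef_pos: [0.4897, -0.3182, 0.1308]
tcp_rot: [-3.14, -0.001, 1.662]
ft_force: [-0.9, -0.6, 0.9]
finger_gap: 0.0917
```

```bash
python3 - <<'E'
from h import *
stat()
print(proj('side',[[0.4897,-0.32,0.2595]]),proj('top',[[0.4897,-0.32,0.2595]]))
s=grab('side','side2')
crop(s,255,240,120,150,4,'s2')
E
```

```text
t 2.2 p [ 0.4897 -0.3182  0.1308] rot [-3.1402 -0.0011  1.662 ] F [-0.9267 -0.6133  0.9014] M [-0.0267 -0.103  -0.0488] gap 0.0917 q [-0.5788  0.3835  1.796  -0.      0.9639 -0.67  ]
[[318.9066 282.8664]] [[393.119  204.6231]]
```

View pics/s2.png

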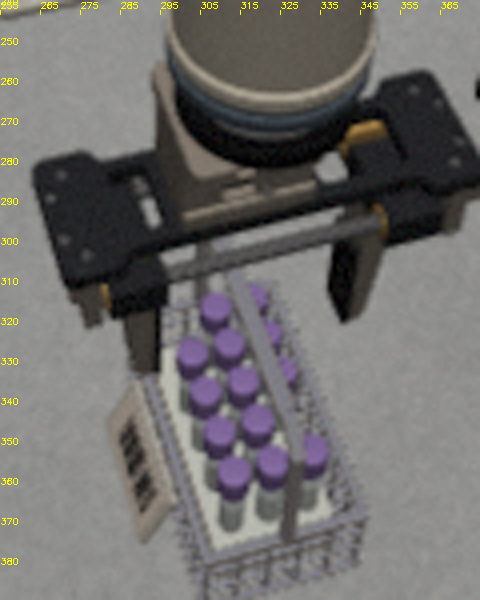

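Request:
carry_out:
  moves:
    - {"slide": [0, 0, 0], "rot": [0, 0, 0], "claw": -1}
    - {"slide": [0, 0, 0], "rot": [0, 0, 0], "claw": -1}
    - {"slide": [0, 0, 0], "rot": [0, 0, 0], "claw": -1}
    - {"slide": [0, 0, 0], "rot": [0, 0, 0], "claw": -1}
    - {"slide": [0, 0, 0], "rot": [0, 0, 0], "claw": -1}
    - {"slide": [0, 0, 0], "rot": [0, 0, 0], "claw": -1}
    - {"slide": [0, 0, 0], "rot": [0, 0, 0], "claw": -1}
    - {"slide": [0, 0, 0], "rot": [0, 0, 0], "claw": -1}
  newtons: 40

```text
time_s: 3.05
eef_pos: [0.4903, -0.3183, 0.1316]
tcp_rot: [-3.142, -0.0, 1.663]
ft_force: [-0.2, -0.7, 0.3]
finger_gap: 0.0303
```

Request:
carry_out:
  moves:
    - {"slide": [0, 0, 0], "rot": [0, 0, 0], "claw": -1}
    - {"slide": [0, 0, 0], "rot": [0, 0, 0], "claw": -1}
    - {"slide": [0, 0, 0], "rot": [0, 0, 0], "claw": -1}
    - {"slide": [0, 0, 0], "rot": [0, 0, 0], "claw": -1}
    - {"slide": [0, 0, 0], "rot": [0, 0, 0], "claw": -1}
  newtons: 40

```text
time_s: 3.55
eef_pos: [0.4902, -0.3183, 0.1315]
tcp_rot: [-3.141, -0.0, 1.663]
ft_force: [-1.3, -0.2, 0.5]
finger_gap: 0.0088
```

```bash
python3 - <<'E'
from h import *
stat()
s=grab('side','side3'); t=grab('top','top3')
crop(s,255,240,120,150,4,'s3')
E
```

```text
t 3.55 p [ 0.4902 -0.3183  0.1315] rot [-3.1413 -0.0001  1.6627] F [-1.3368 -0.2187  0.5098] M [-0.1135  0.1672 -0.098 ] gap 0.0088 q [-0.5784  0.3824  1.7957 -0.0001  0.9638 -0.6701]
```

View pics/s3.png

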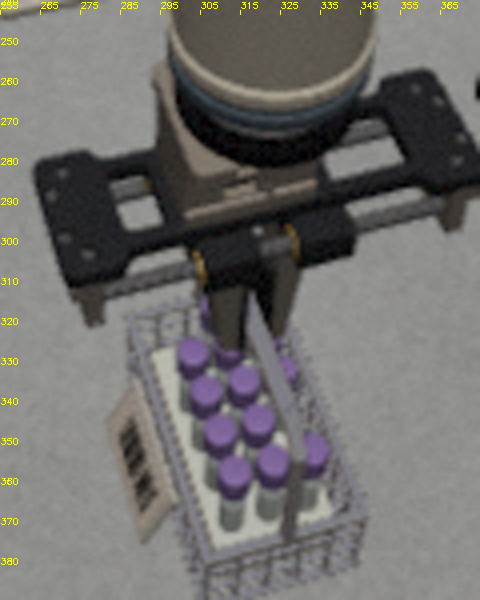

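Request:
carry_out:
  moves:
    - {"slide": [0, 0, -0.005], "rot": [0, 0, 0], "claw": -1}
    - {"slide": [0, 0, -0.012], "rot": [0, 0, 0], "claw": -1}
    - {"slide": [0, 0, -0.022], "rot": [0, 0, 0], "claw": -1}
    - {"slide": [0, 0, -0.035], "rot": [0, 0, 0], "claw": -1}
    - {"slide": [0, 0, -0.05], "rot": [0, 0, 0], "claw": -1}
    - {"slide": [0, 0, -0.065], "rot": [0, 0, 0], "claw": -1}
    - {"slide": [0, 0, -0.08], "rot": [0, 0, 0], "claw": -1}
    - {"slide": [0, 0, -0.095], "rot": [0, 0, 0], "claw": -1}
    - {"slide": [0, 0, -0.11], "rot": [0, 0, 0], "claw": -1}
    - {"slide": [0, 0, -0.12], "rot": [0, 0, 0], "claw": -1}
    - {"slide": [0, 0, -0.13], "rot": [0, 0, 0], "claw": -1}
    - {"slide": [0, 0, -0.135], "rot": [0, 0, 0], "claw": -1}
    - {"slide": [0, 0, -0.137], "rot": [0, 0, 0], "claw": -1}
    - {"slide": [0, 0, -0.137], "rot": [0, 0, 0], "claw": -1}

```text
time_s: 5.05
eef_pos: [0.4902, -0.3182, 0.2684]
tcp_rot: [-3.141, -0.0, 1.663]
ft_force: [-0.4, 0.7, -4.3]
finger_gap: 0.0086
```

```bash
python3 - <<'E'
from h import *
stat()
s=grab('side','side4'); t=grab('top','top4')
crop(s,245,190,140,180,4,'s4'); crop(t,330,150,120,100,6,'t4')
plan((0.5378,0.0585,0.268),Rdown(1.496))
E
```

```text
t 5.05 p [ 0.4902 -0.3182  0.2684] rot [-3.1413 -0.0002  1.6627] F [-0.392   0.6775 -4.3377] M [ 0.0001 -0.0834 -0.0049] gap 0.0086 q [-0.5783  0.2434  1.6619 -0.      1.2366 -0.6701]
slide [0.3706, 0.0821, 0.0001] rot [-0.0003, -0.0002, 0.053] dist 0.38 deg 9.5
```

View pics/s4.png

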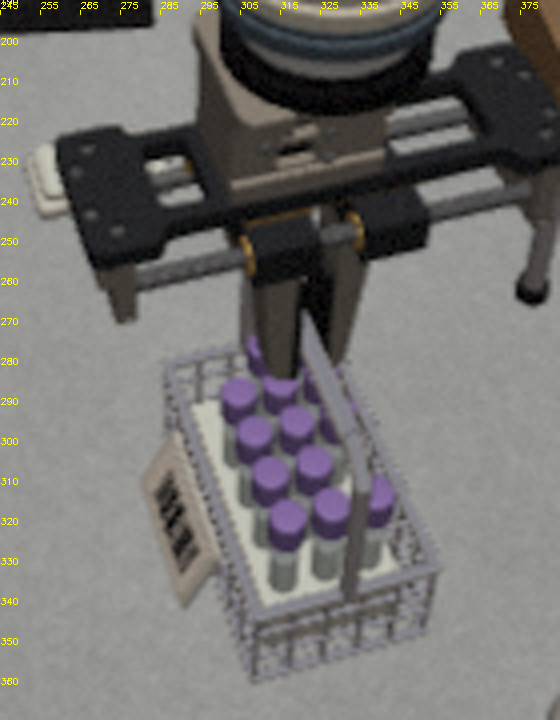

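View pics/t4.png

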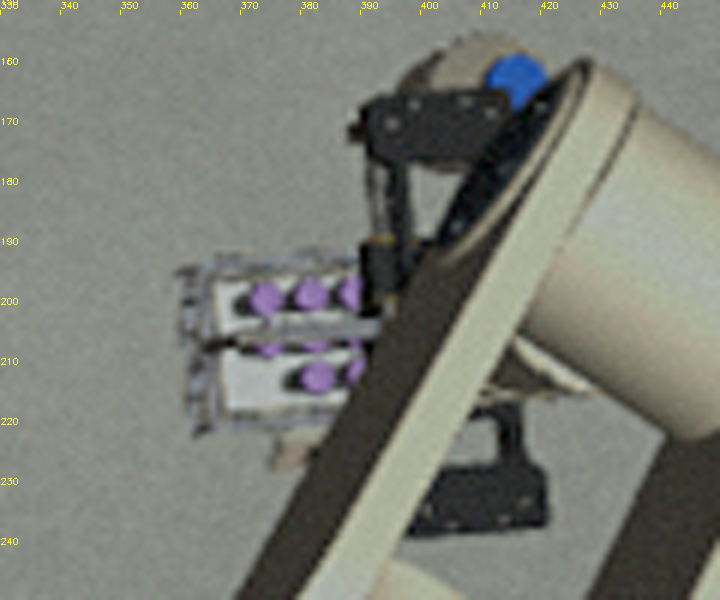

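```bash
python3 - <<'E'
from h import *
t=cv2.imread('pics/top4.png'); hsv=cv2.cvtColor(t,cv2.COLOR_BGR2HSV)
m=cv2.inRange(hsv,(125,60,60),(160,255,255)); c=cv2.connectedComponentsWithStats(m)
for i in range(1,c[0]):
    if c[2][i][4]>5 and c[3][i][0]>340: print(c[2][i][4],c[3][i],onz('top',[c[3][i]],.226))
E
```

```text
23 [373.7826 199.4783] [[ 0.5059 -0.2722  0.226 ]]
23 [381.2609 199.0435] [[ 0.5074 -0.2941  0.226 ]]
16 [387.9375 198.25  ] [[ 0.51   -0.3136  0.226 ]]
6 [374.5    207.6667] [[ 0.482  -0.2744  0.226 ]]
8 [382.  207.5] [[ 0.4828 -0.2963  0.226 ]]
23 [382.2609 212.6087] [[ 0.4679 -0.2971  0.226 ]]
8 [388.5   211.375] [[ 0.4718 -0.3153  0.226 ]]
```

Request:
carry_out:
  moves:
    - {"slide": [0.004, 0.001, 0], "rot": [0, 0, 0.001], "claw": -1}
    - {"slide": [0.015, 0.003, 0], "rot": [0, 0, 0.002], "claw": -1}
    - {"slide": [0.033, 0.007, 0], "rot": [0, 0, 0.005], "claw": -1}
    - {"slide": [0.057, 0.013, 0], "rot": [0, 0, 0.008], "claw": -1}
    - {"slide": [0.085, 0.019, 0], "rot": [0, 0, 0.012], "claw": -1}
    - {"slide": [0.115, 0.025, 0], "rot": [0, 0, 0.016], "claw": -1}
    - {"slide": [0.145, 0.032, 0], "rot": [0, 0, 0.021], "claw": -1}
    - {"slide": [0.174, 0.039, 0], "rot": [0, 0, 0.025], "claw": -1}
    - {"slide": [0.204, 0.045, 0], "rot": [0, 0, 0.029], "claw": -1}
    - {"slide": [0.233, 0.052, 0], "rot": [0, 0, 0.033], "claw": -1}
    - {"slide": [0.263, 0.058, 0], "rot": [0, 0, 0.038], "claw": -1}
    - {"slide": [0.291, 0.064, 0], "rot": [0, 0, 0.042], "claw": -1}
    - {"slide": [0.315, 0.07, 0], "rot": [0, 0, 0.045], "claw": -1}
    - {"slide": [0.335, 0.074, 0], "rot": [0, 0, 0.048], "claw": -1}
    - {"slide": [0.352, 0.078, 0], "rot": [0, 0, 0.05], "claw": -1}
    - {"slide": [0.363, 0.08, 0], "rot": [0, 0, 0.052], "claw": -1}
    - {"slide": [0.369, 0.082, 0], "rot": [0, 0, 0.053], "claw": -1}
    - {"slide": [0.371, 0.082, 0], "rot": [0, 0, 0.053], "claw": -1}
    - {"slide": [0.371, 0.082, 0], "rot": [0, 0, 0.053], "claw": -1}

```text
time_s: 7.05
eef_pos: [0.5378, 0.0585, 0.2685]
tcp_rot: [-3.141, 0.0, 1.496]
ft_force: [-0.4, 0.5, -3.4]
finger_gap: 0.0088
```

```bash
python3 - <<'E'
from h import *
stat()
s=grab('side','side5'); t=grab('top','top5')
crop(s,220,60,200,190,4,'s5'); crop(t,200,60,130,150,5,'t5')
E
```

```text
t 7.05 p [0.5378 0.0585 0.2685] rot [-3.1414  0.0002  1.4963] F [-0.3949  0.4502 -3.4236] M [-0.0858 -0.1083 -0.0031] gap 0.0088 q [ 0.1057  0.1724  1.7514 -0.0002  1.2181  0.1803]
```

View pics/s5.png

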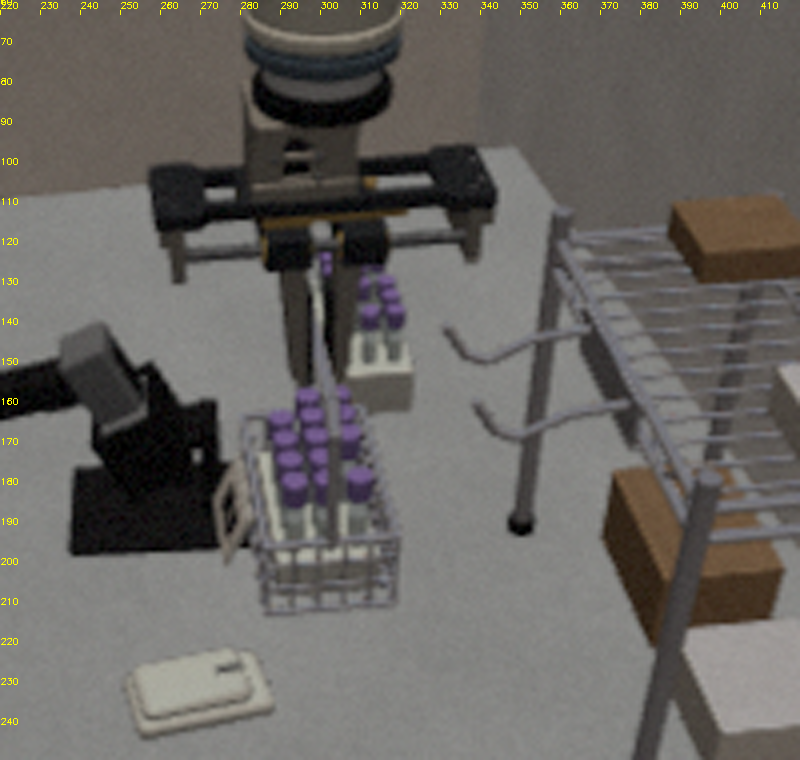

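View pics/t5.png

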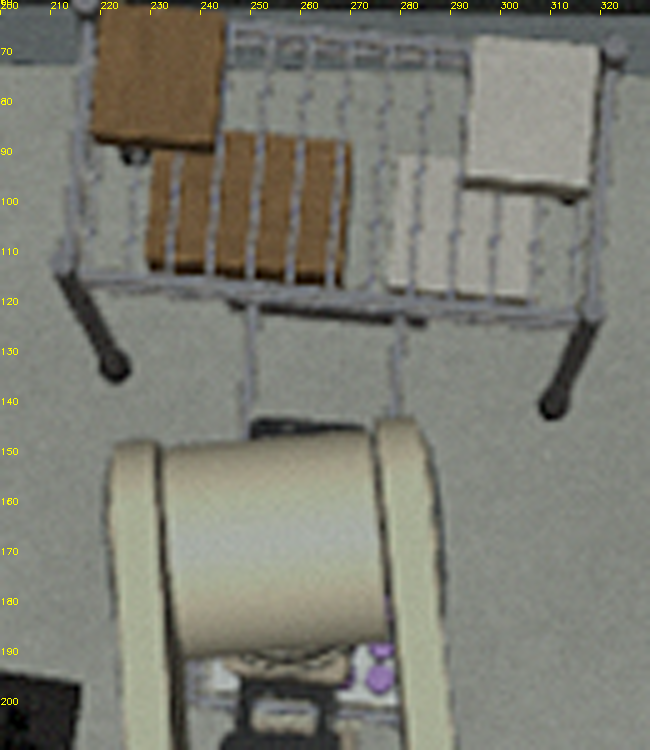

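```bash
python3 - <<'E'
from h import *
print(proj('side',[[0.5378,0.0585,0.2685]]))
s=cv2.imread('pics/side5.png')
f=T((0.6575,0.0495),-0.075)
segs=[]
for y in (-.042,.042):
    for o in (0,):
        pts=f([[-.028,y,.2685],[0,y,.2395],[.075,y,.262]])
        segs+=[(pts[0],pts[1],(0,0,255)),(pts[1],pts[2],(0,0,255))]
for x,y in ((.075,.15),(.075,-.15)):
    p=f([[x,y,0],[x,y,.285]]); segs.append((p[0],p[1],(0,255,0)))
p=f([[.075,-.15,.264],[.075,.15,.264]]); segs.append((p[0],p[1],(0,255,0)))
p=f([[0,-.07,.249],[0,.07,.249]]); segs.append((p[0],p[1],(0,255,255)))
b=T((0.5378,0.0585),-.075); p=b([[0,-.068,.2875],[0,.068,.2875],[0,-.068,.137],]); segs+=[(p[0],p[1],(255,255,0)),(p[0],p[2],(255,255,0))]
overlay(s,'side',segs,270,90,160,150,5,'ov5')
t=cv2.imread('pics/top0.png'); overlay(t,'top',segs[:-2],200,50,140,115,5,'ov5t')
E
```

```text
[[298.3495 153.6325]]
```

View pics/ov5.png

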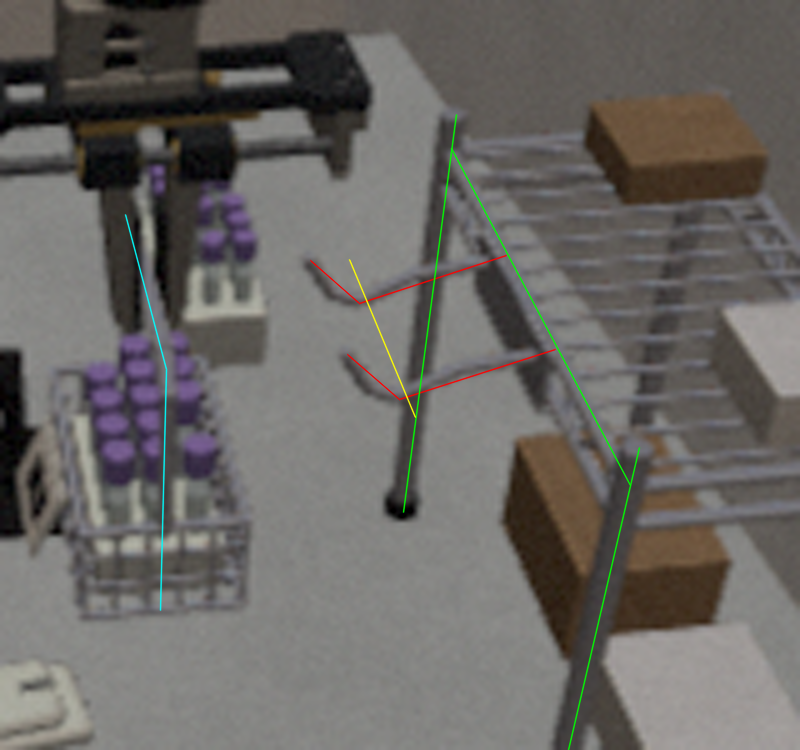

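View pics/ov5t.png

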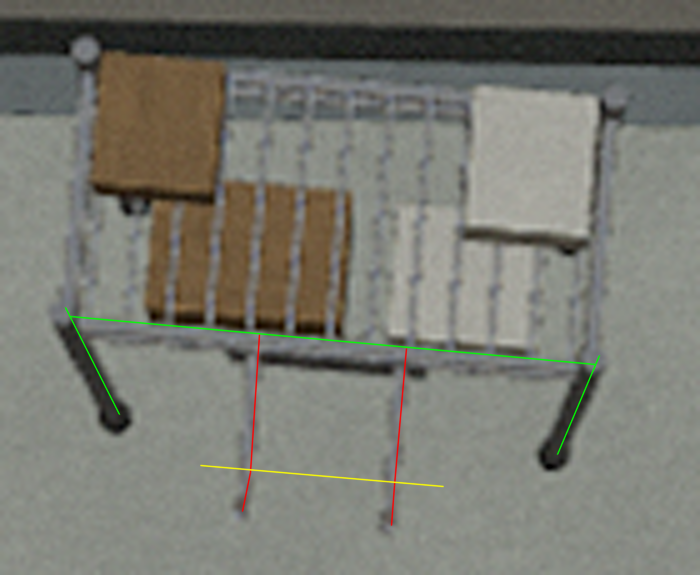

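Request:
carry_out:
  moves:
    - {"slide": [0, 0.003, 0], "rot": [0, 0, 0], "claw": -1}
    - {"slide": [0, 0.009, 0], "rot": [0, 0, 0], "claw": -1}
    - {"slide": [0.001, 0.018, 0], "rot": [0, 0, 0], "claw": -1}
    - {"slide": [0.001, 0.028, 0], "rot": [0, 0, 0], "claw": -1}
    - {"slide": [0.001, 0.038, 0], "rot": [0, 0, 0], "claw": -1}
    - {"slide": [0.001, 0.048, 0], "rot": [0, 0, 0], "claw": -1}
    - {"slide": [0.001, 0.058, 0], "rot": [0, 0, 0], "claw": -1}
    - {"slide": [0.002, 0.068, 0], "rot": [0, 0, 0], "claw": -1}
    - {"slide": [0.002, 0.078, 0], "rot": [0, 0, 0], "claw": -1}
    - {"slide": [0.002, 0.088, 0], "rot": [0, 0, 0], "claw": -1}
    - {"slide": [0.002, 0.098, 0], "rot": [0, 0, 0], "claw": -1}
    - {"slide": [0.002, 0.107, 0], "rot": [0, 0, 0], "claw": -1}
    - {"slide": [0.002, 0.113, 0], "rot": [0, 0, 0], "claw": -1}
    - {"slide": [0.002, 0.117, 0], "rot": [0, 0, 0], "claw": -1}
    - {"slide": [0.002, 0.118, 0], "rot": [0, 0, 0], "claw": -1}
    - {"slide": [0.002, 0.118, 0], "rot": [0, 0, 0], "claw": -1}

```text
time_s: 8.75
eef_pos: [0.6557, 0.0519, 0.2685]
tcp_rot: [-3.141, 0.0, 1.496]
ft_force: [-0.6, -0.0, -3.5]
finger_gap: 0.0087
```

```bash
python3 - <<'E'
from h import *
stat()
s=grab('side','side6')
crop(s,280,60,160,140,5,'s6')
E
```

```text
t 8.75 p [0.6557 0.0519 0.2685] rot [-3.1413  0.      1.4961] F [-0.5645 -0.0376 -3.4931] M [-0.0749 -0.0848 -0.05  ] gap 0.0087 q [0.0767 0.3615 1.4995 0.     1.281  0.1513]
```

View pics/s6.png

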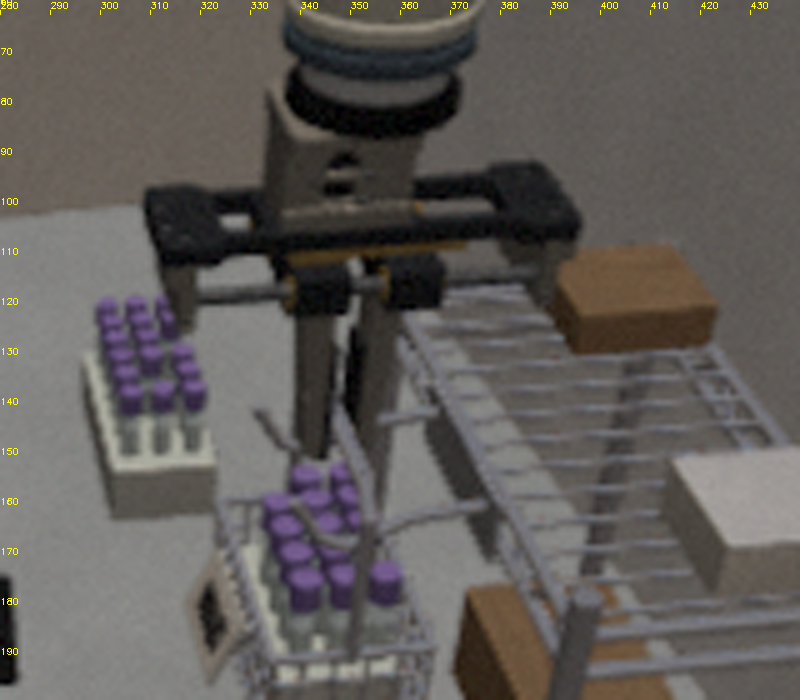

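Request:
carry_out:
  moves:
    - {"slide": [0, 0, 0.005], "rot": [0, 0, 0], "claw": -1}
    - {"slide": [0, 0, 0.012], "rot": [0, 0, 0], "claw": -1}
    - {"slide": [0, 0, 0.02], "rot": [0, 0, 0], "claw": -1}
    - {"slide": [0, 0, 0.026], "rot": [0, 0, 0], "claw": -1}
    - {"slide": [0, 0, 0.03], "rot": [0, 0, 0], "claw": -1}
    - {"slide": [0, 0, 0.032], "rot": [0, 0, 0], "claw": -1}
    - {"slide": [0, 0, 0.032], "rot": [0, 0, 0], "claw": -1}

```text
time_s: 9.5
eef_pos: [0.6557, 0.0519, 0.2363]
tcp_rot: [-3.141, 0.0, 1.496]
ft_force: [-0.3, -1.1, -4.1]
finger_gap: 0.0092
```

```bash
python3 - <<'E'
from h import *
stat()
s=grab('side','side7')
crop(s,300,90,100,90,8,'s7')
E
```

```text
t 9.5 p [0.6557 0.0519 0.2363] rot [-3.1412  0.      1.4961] F [-0.2848 -1.0655 -4.0799] M [-0.034  -0.0891 -0.045 ] gap 0.0092 q [0.0767 0.3857 1.5356 0.     1.2207 0.1513]
```

View pics/s7.png

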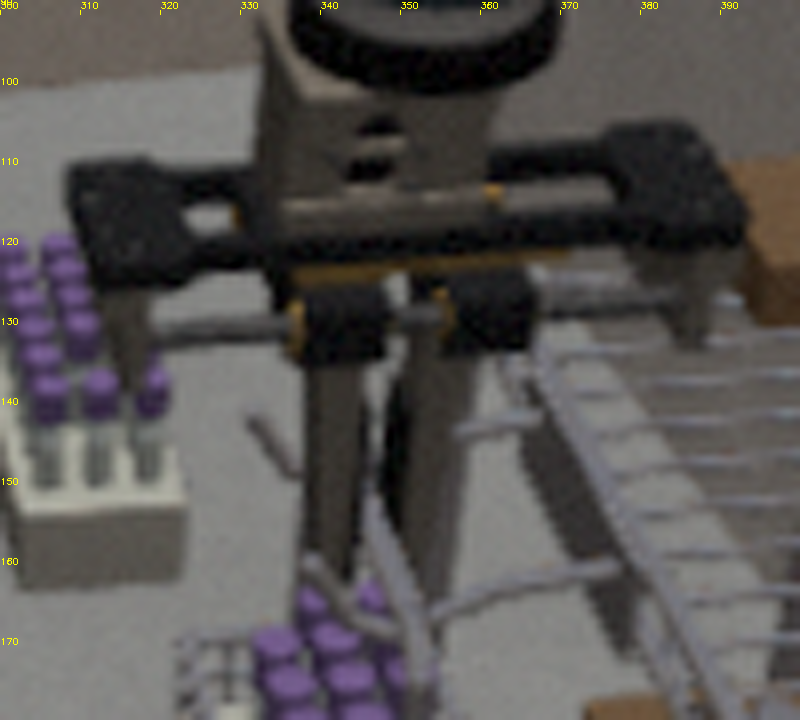

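Request:
carry_out:
  moves:
    - {"slide": [0, -0.002, 0], "rot": [0, 0, 0], "claw": -1}
    - {"slide": [0, -0.004, 0], "rot": [0, 0, 0], "claw": -1}
    - {"slide": [0, -0.004, 0.001], "rot": [0, 0, 0], "claw": -1}
    - {"slide": [0, -0.004, 0.002], "rot": [0, 0, 0], "claw": -1}
    - {"slide": [0, -0.004, 0.003], "rot": [0, 0, 0], "claw": -1}
    - {"slide": [0, -0.004, 0.003], "rot": [0, 0, 0], "claw": -1}

```text
time_s: 10.15
eef_pos: [0.6517, 0.0522, 0.2334]
tcp_rot: [-3.141, 0.0, 1.496]
ft_force: [1.0, 0.5, -3.0]
finger_gap: 0.009
```

```bash
python3 - <<'E'
from h import *
stat()
E
```

```text
t 10.15 p [0.6517 0.0522 0.2334] rot [-3.1413  0.      1.4962] F [ 1.0465  0.5146 -2.973 ] M [-0.0303 -0.0693  0.0023] gap 0.009 q [ 0.0776  0.3818  1.548  -0.      1.2121  0.1522]
```

Request:
carry_out:
  moves:
    - {"slide": [0, 0, 0.001], "rot": [0, 0, 0], "claw": -1}
    - {"slide": [0, 0, 0.002], "rot": [0, 0, 0], "claw": -1}
    - {"slide": [0, 0, 0.002], "rot": [0, 0, 0], "claw": -1}

```text
time_s: 10.45
eef_pos: [0.652, 0.0522, 0.232]
tcp_rot: [3.141, -0.0, 1.496]
ft_force: [0.2, 0.3, -1.0]
finger_gap: 0.0086
```

```bash
python3 - <<'E'
from h import *
stat()
s=grab('side','side8')
crop(s,300,90,100,90,8,'s8')
E
```

```text
t 10.45 p [0.652  0.0522 0.232 ] rot [ 3.1409 -0.0001  1.4962] F [ 0.1845  0.2712 -0.9864] M [-0.0401 -0.0315  0.0042] gap 0.0086 q [ 0.0776  0.3829  1.5495 -0.      1.2085  0.1522]
```

View pics/s8.png

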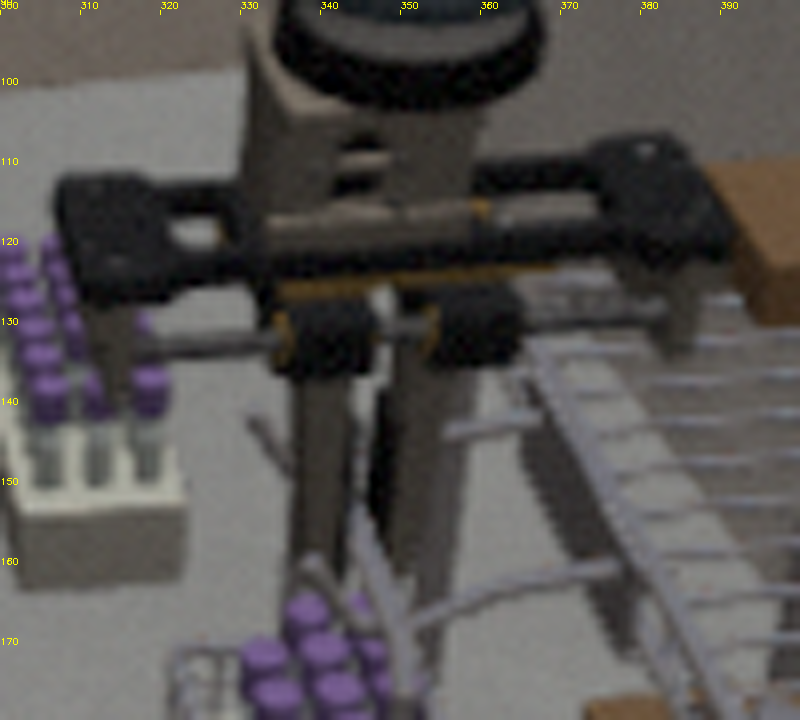

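Request:
carry_out:
  moves:
    - {"slide": [0, 0, 0.001], "rot": [0, 0, 0], "claw": -1}
    - {"slide": [0, 0, 0.001], "rot": [0, 0, 0], "claw": -1}

```text
time_s: 10.7
eef_pos: [0.6523, 0.0522, 0.2316]
tcp_rot: [3.14, -0.0, 1.496]
ft_force: [-1.3, -1.0, 4.7]
finger_gap: 0.0085
```

```bash
python3 - <<'E'
from h import *
stat()
E
```

```text
t 10.7 p [0.6523 0.0522 0.2316] rot [ 3.1401 -0.0002  1.4962] F [-1.3426 -1.0133  4.6614] M [-0.1086  0.1488 -0.002 ] gap 0.0085 q [ 0.0776  0.3831  1.55   -0.      1.2069  0.1522]
```

Request:
carry_out:
  moves:
    - {"slide": [0, 0, 0], "rot": [0, 0, 0], "claw": 0.1}
    - {"slide": [0, 0, 0], "rot": [0, 0, 0], "claw": 0.1}
    - {"slide": [0, 0, 0], "rot": [0, 0, 0], "claw": 0.1}
    - {"slide": [0, 0, 0], "rot": [0, 0, 0], "claw": 0.1}
    - {"slide": [0, 0, 0], "rot": [0, 0, 0], "claw": 0.1}
    - {"slide": [0, 0, 0], "rot": [0, 0, 0], "claw": 0.1}
    - {"slide": [0, 0, 0], "rot": [0, 0, 0], "claw": 0.1}

```text
time_s: 11.4
eef_pos: [0.6518, 0.0522, 0.2305]
tcp_rot: [-3.142, -0.0, 1.496]
ft_force: [-0.8, 0.1, 0.7]
finger_gap: 0.0506
```

```bash
python3 - <<'E'
from h import *
stat()
s=grab('side','side9')
crop(s,290,90,110,120,6,'s9')
E
```

```text
t 11.4 p [0.6518 0.0522 0.2305] rot [-3.1415 -0.      1.4962] F [-0.8466  0.0525  0.6797] M [-0.0266 -0.126   0.0429] gap 0.0506 q [0.0776 0.3841 1.551  0.     1.2066 0.1522]
```

View pics/s9.png

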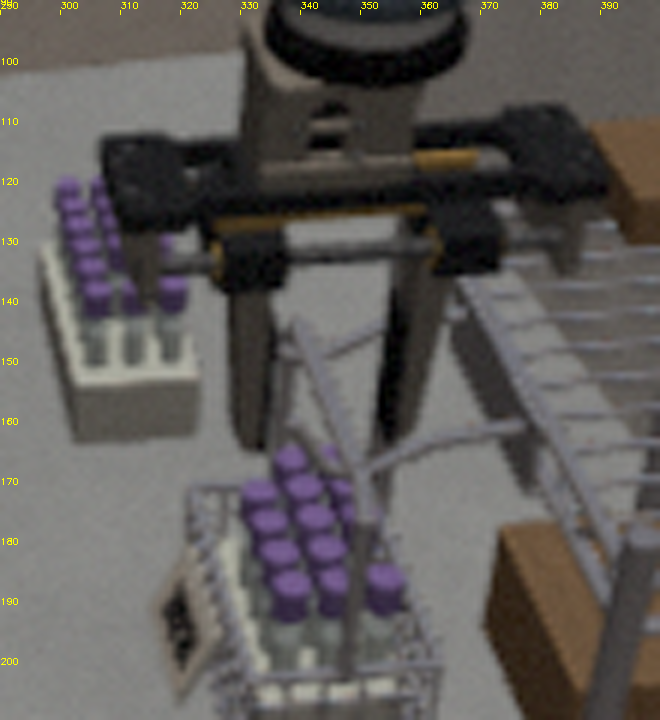

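Request:
carry_out:
  moves:
    - {"slide": [0, 0, -0.004], "rot": [0, 0, 0], "claw": 0.1}
    - {"slide": [0, 0, -0.012], "rot": [0, 0, 0], "claw": 0.1}
    - {"slide": [0, 0, -0.025], "rot": [0, 0, 0], "claw": 0.1}
    - {"slide": [0, 0, -0.04], "rot": [0, 0, 0], "claw": 0.1}
    - {"slide": [0, 0, -0.06], "rot": [0, 0, 0], "claw": 0.1}
    - {"slide": [0, 0, -0.08], "rot": [0, 0, 0], "claw": 0.1}
    - {"slide": [0, 0, -0.1], "rot": [0, 0, 0], "claw": 0.1}
    - {"slide": [0, 0, -0.1], "rot": [0, 0, 0], "claw": 0.1}

```text
time_s: 12.25
eef_pos: [0.6534, 0.0523, 0.3351]
tcp_rot: [3.135, -0.001, 1.496]
ft_force: [0.0, -0.7, 0.7]
finger_gap: 0.0505
```

```bash
python3 - <<'E'
from h import *
stat()
s=grab('side','side10')
crop(s,290,90,110,120,6,'s10')
plan((0.4228,0.280,0.26),Rdown(np.pi-0.146)); plan((0.4228,0.280,0.26),Rdown(-0.146))
E
```

```text
t 12.25 p [0.6534 0.0523 0.3351] rot [ 3.1353 -0.001   1.4961] F [ 0.0414 -0.6931  0.709 ] M [-0.0568 -0.1078  0.01  ] gap 0.0505 q [0.0776 0.314  1.4237 0.     1.3975 0.1522]
slide [0.2099, -0.2465, 0.0721] rot [0.0011, 0.0008, -0.4773] dist 0.332 deg 85.9
slide [0.2099, -0.2465, 0.0721] rot [0.0008, -0.0012, 0.5227] dist 0.332 deg 94.1
```

View pics/s10.png

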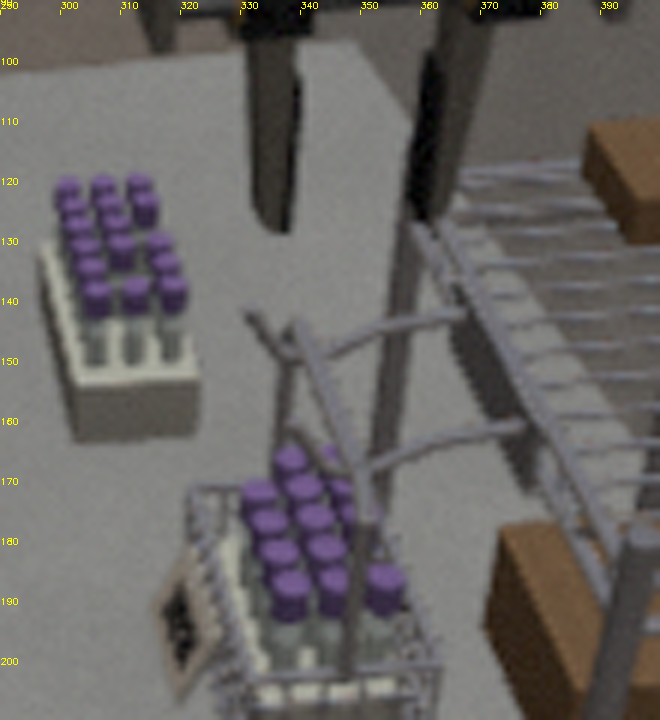

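Request:
carry_out:
  moves:
    - {"slide": [0.02, -0.04, 0], "rot": [0, 0, -0.03], "claw": 1}
    - {"slide": [0.06, -0.08, 0.02], "rot": [0, 0, -0.07], "claw": 1}
    - {"slide": [0.1, -0.12, 0.04], "rot": [0, 0, -0.117], "claw": 1}
    - {"slide": [0.13, -0.15, 0.05], "rot": [0, 0, -0.164], "claw": 1}
    - {"slide": [0.16, -0.19, 0.06], "rot": [0, 0, -0.21], "claw": 1}
    - {"slide": [0.19, -0.22, 0.065], "rot": [0, 0, -0.258], "claw": 1}
    - {"slide": [0.21, -0.246, 0.072], "rot": [0.001, 0.001, -0.305], "claw": 1}
    - {"slide": [0.21, -0.246, 0.072], "rot": [0.001, 0.001, -0.35], "claw": 1}
    - {"slide": [0.21, -0.246, 0.072], "rot": [0.001, 0.001, -0.4], "claw": 1}
    - {"slide": [0.21, -0.246, 0.072], "rot": [0.001, 0.001, -0.44], "claw": 1}
    - {"slide": [0.21, -0.246, 0.072], "rot": [0.001, 0.001, -0.477], "claw": 1}
    - {"slide": [0.21, -0.246, 0.072], "rot": [0.001, 0.001, -0.477], "claw": 1}
    - {"slide": [0.21, -0.246, 0.072], "rot": [0.001, 0.001, -0.477], "claw": 1}
    - {"slide": [0.21, -0.246, 0.072], "rot": [0.001, 0.001, -0.477], "claw": 1}

```text
time_s: 13.7
eef_pos: [0.422, 0.2798, 0.2583]
tcp_rot: [-3.141, -0.004, 2.992]
ft_force: [0.0, -0.4, 0.2]
finger_gap: 0.092
```

```bash
python3 - <<'E'
from h import *
stat()
s=grab('side','side11'); t=grab('top','top11')
crop(s,200,60,130,150,5,'s11'); crop(t,150,170,130,110,6,'t11')
print(proj('side',[monitor.state()['eef_pos']]))
plan((0.4228,0.280,0.119),Rdown(np.pi-0.146))
E
```

```text
t 13.7 p [0.422  0.2798 0.2583] rot [-3.1412 -0.0044  2.992 ] F [ 0.0019 -0.4342  0.2489] M [ 0.0333 -0.1051 -0.0212] gap 0.092 q [ 0.5807  0.1261  1.8297  0.0028  1.1893 -0.8415]
[[241.8537 118.4743]]
slide [-0.0012, 0.0003, 0.1395] rot [-0.0001, -0.0013, -0.0008] dist 0.139 deg 0.3
```

View pics/s11.png

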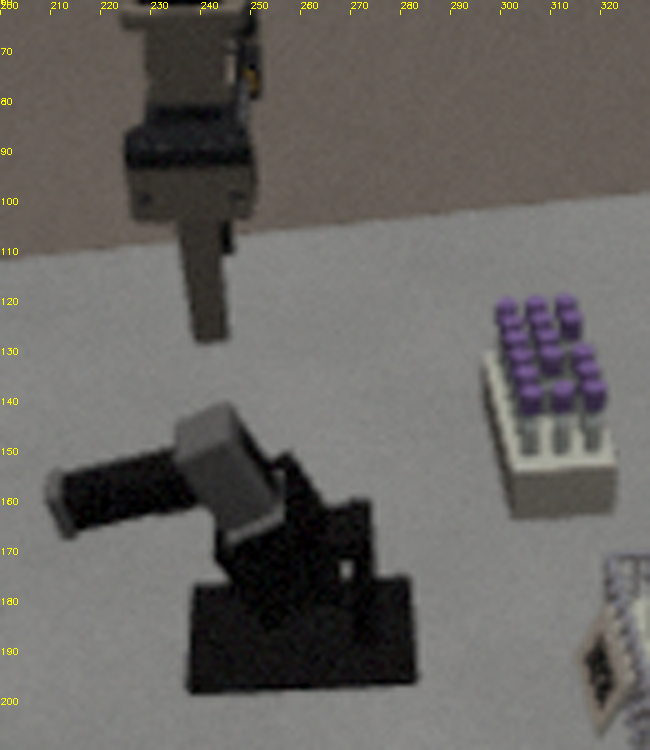

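View pics/t11.png

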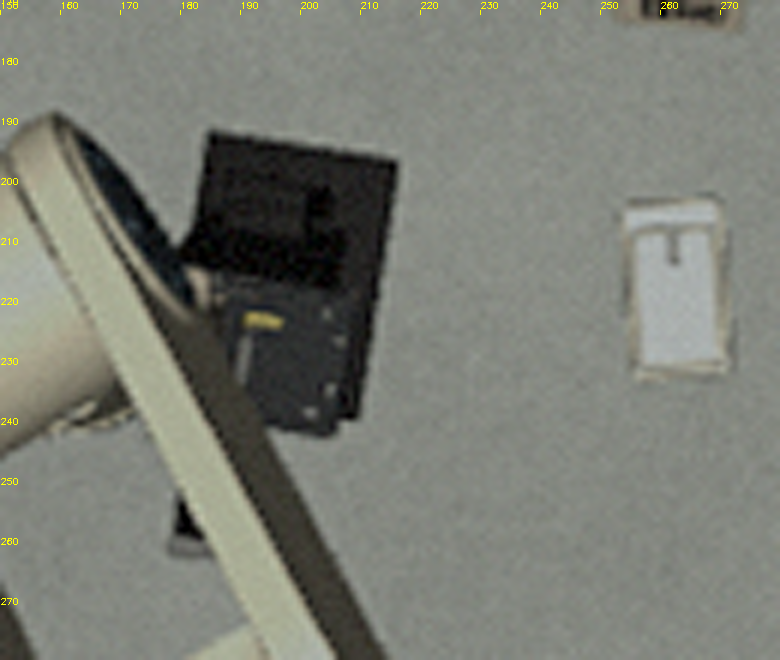

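```bash
python3 - <<'E'
from h import *
p=np.array([0.422,0.2798,0.2583]); y=np.array([0.149,0.989,0])
for d in (-.046,-.055,-.064): print(d,proj('side',[p+d*y]))
# effect of shifts at scanner
q=np.array([[.409,.281,.168]]); print(proj('side',q),proj('side',q+[.01,0,0])-proj('side',q),proj('side',q+[0,.01,0])-proj('side',q))
# top-view relook at pre-move image: edges of rear face columns by gradient
t=cv2.imread('pics/top0.png'); g=cv2.cvtColor(t,cv2.COLOR_BGR2GRAY).astype(int)
for r in (226,228,230,232,234): print(r,g[r,172:205])
for r in (242,246,250,254,258): print(r,g[r,172:205])
E
```

```text
-0.046 [[241.1637 126.8155]]
-0.055 [[241.0292 128.4981]]
-0.064 [[240.893  130.2023]]
[[240.1204 145.6651]] [[ 3.3022 -0.39  ]] [[-0.3511 -1.7782]]
226 [142 142 139 146 152 109  42  92 103 101 108 107 101 104 106 102  99  94
  93  92  78  56  25  28  38  84 101  91  59   9  13   0   0]
228 [139 141 141 145 139 103  68  99  99 103 106 100 100 102 100 103 101 105
 103 106  88  60  26  29  51  88 102  76  33  22  10  21  30]
230 [140 136 137 141 140 131 100  92 102  99  99 103 101 101 100 101 106  97
 103 103  79  51  23  34  13   7  21  19   8  14   4  33  42]
232 [137 136 140 144 146 115  54  92 100 103  98  99  98 101 103  98  99 101
  95  96  79  41  34  35  32  31  32  42  29  35  36  40  30]
234 [137 141 141 135 144 109  52  91 103  98  99 101 103  99 101 101 100  96
  98  96  72  30  37  35  32  30  36  40  42  35  40  34  38]
242 [138 135 136 137 140 141 143 145 114  26  11  20  21  23  31  17  21  11
   0 106 152 135 137 137 136 137 139 138 135 136 137 140 142]
246 [140 141 140 139 133 140 144 134  86  11  25  32  12  25  28  16  19   0
  67 129 143 139 140 142 144 142 145 139 140 140 139 142 144]
250 [140 140 135 136 143 140 151 119  27  14  21  16  23  20  17  22   7   0
 104 151 142 137 138 144 140 137 137 143 138 138 141 140 139]
254 [136 137 141 145 138 141 132  79  22  18  18  16  22  24  26  16   3  41
 112 153 147 141 141 136 140 135 133 137 135 141 140 142 143]
258 [139 143 138 135 142 148 116  36   4  12  23  11  16  23  16  19   0  63
 122 144 139 136 141 138 139 138 139 136 143 138 139 139 140]
```

```bash
python3 - <<'E'
from h import *
for uv,z in (((178.4,258),.135),((178.95,254),.139),((179.4,250),.143),((180.05,246),.147),((180.28,242),.150)):
    p=onz('top',[uv],z)[0]; print('handle left',p,'centre',p+.015*np.array([-.145,-.989,0]))
for uv in ((178.5,230),(192,230)):
    print('rear',uv,onz('top',[uv],.168)[0])
# foot symmetric? pocket etc: row scans for foot edges
t=cv2.imread('pics/top0.png'); g=cv2.cvtColor(t,cv2.COLOR_BGR2GRAY).astype(int)
print(g[200,178:222]); print(g[212,170:222])
E
```

```text
handle left [0.3235 0.3099 0.135 ] centre [0.3213 0.2951 0.135 ]
handle left [0.336  0.3077 0.139 ] centre [0.3338 0.2929 0.139 ]
handle left [0.3484 0.3058 0.143 ] centre [0.3463 0.291  0.143 ]
handle left [0.3608 0.3033 0.147 ] centre [0.3586 0.2885 0.147 ]
handle left [0.3731 0.3023 0.15  ] centre [0.3709 0.2874 0.15  ]
rear (178.5, 230) [0.4096 0.3048 0.168 ]
rear (192, 230) [0.4101 0.2643 0.168 ]
[133 141 140 145 130  69  18  24  31  20  26  32  27  31  31  29  23  24
  15  27  32  27  25  32  29  42  33  36  32  36  29  24  37  37  35  36
  35  26 109 152 144 147 142 141]
[137 142 142 138 138 143 143 137  93  22   0   5   2  12  13  13   0  19
  10  18  18  19   3   0  15   3   0   6   0  21   2  18  17  10  10  20
   0  28  37  43  32  32  23  26 104 148 146 145 145 143 143 142]
```

Request:
carry_out:
  moves:
    - {"slide": [-0.001, 0, 0.03], "rot": [0, -0.001, 0], "claw": 1}
    - {"slide": [-0.001, 0, 0.06], "rot": [0, -0.001, 0], "claw": 1}
    - {"slide": [-0.001, 0, 0.085], "rot": [0, -0.001, 0], "claw": 1}
    - {"slide": [-0.001, 0, 0.105], "rot": [0, -0.001, 0], "claw": 1}
    - {"slide": [-0.001, 0, 0.12], "rot": [0, -0.001, 0], "claw": 1}
    - {"slide": [-0.001, 0, 0.132], "rot": [0, -0.001, 0], "claw": 1}
    - {"slide": [-0.001, 0, 0.138], "rot": [0, -0.001, 0], "claw": 1}
    - {"slide": [-0.001, 0, 0.138], "rot": [0, -0.001, 0], "claw": 1}

```text
time_s: 14.6
eef_pos: [0.4223, 0.2797, 0.1201]
tcp_rot: [-3.141, -0.002, 2.994]
ft_force: [0.2, -0.2, 0.1]
finger_gap: 0.0917
```

```bash
python3 - <<'E'
from h import *
stat()
s=grab('side','side12'); t=grab('top','top12')
crop(s,200,80,100,125,6,'s12'); crop(t,150,180,100,90,7,'t12')
E
```

```text
t 14.6 p [0.4223 0.2797 0.1201] rot [-3.1408 -0.0016  2.9944] F [ 0.1924 -0.2468  0.0513] M [-0.001  -0.1258 -0.0173] gap 0.0917 q [ 0.5816  0.2897  1.9686  0.0006  0.885  -0.8424]
```

View pics/s12.png

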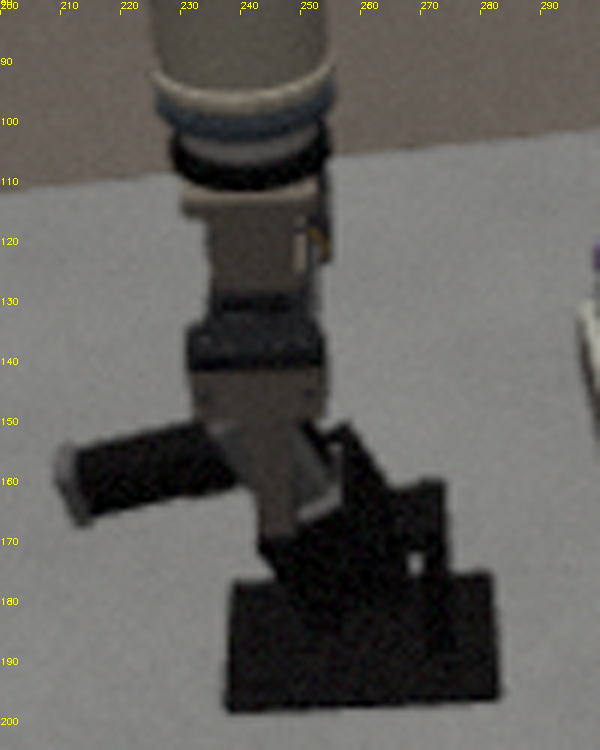

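View pics/t12.png

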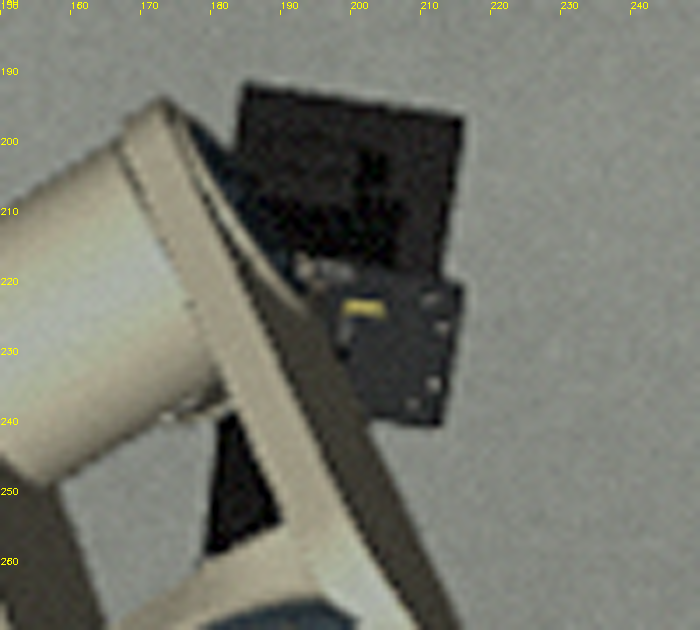

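Request:
carry_out:
  moves:
    - {"slide": [0, 0, 0], "rot": [0, 0, 0], "claw": -1}
    - {"slide": [0, 0, 0], "rot": [0, 0, 0], "claw": -1}
    - {"slide": [0, 0, 0], "rot": [0, 0, 0], "claw": -1}
    - {"slide": [0, 0, 0], "rot": [0, 0, 0], "claw": -1}
    - {"slide": [0, 0, 0], "rot": [0, 0, 0], "claw": -1}
    - {"slide": [0, 0, 0], "rot": [0, 0, 0], "claw": -1}
    - {"slide": [0, 0, 0], "rot": [0, 0, 0], "claw": -1}
    - {"slide": [0, 0, 0], "rot": [0, 0, 0], "claw": -1}
    - {"slide": [0, 0, 0], "rot": [0, 0, 0], "claw": -1}
  newtons: 15

```text
time_s: 15.6
eef_pos: [0.4227, 0.28, 0.1207]
tcp_rot: [3.141, -0.001, 2.995]
ft_force: [0.3, 0.7, -0.1]
finger_gap: 0.0458
```

```bash
python3 - <<'E'
from h import *
stat()
E
```

```text
t 15.6 p [0.4227 0.28   0.1207] rot [ 3.1414 -0.0006  2.9947] F [ 0.3277  0.7387 -0.0989] M [ 0.3522 -0.2916  0.0767] gap 0.0458 q [ 0.5817  0.2889  1.9682  0.0008  0.8848 -0.8427]
```

Request:
carry_out:
  moves:
    - {"slide": [0, 0, 0], "rot": [0, 0, 0], "claw": -1}
    - {"slide": [0, 0, 0], "rot": [0, 0, 0], "claw": -1}
    - {"slide": [0.0008, 0, -0.0018], "rot": [0, 0, 0], "claw": -1}
    - {"slide": [0.0021, 0, -0.0045], "rot": [0, 0, 0], "claw": -1}
    - {"slide": [0.0042, 0, -0.0091], "rot": [0, 0, 0], "claw": -1}
    - {"slide": [0.0063, 0, -0.0136], "rot": [0, 0, 0], "claw": -1}
    - {"slide": [0.0085, 0, -0.0181], "rot": [0, 0, 0], "claw": -1}
  newtons: 50

```text
time_s: 16.3
eef_pos: [0.4141, 0.2811, 0.1392]
tcp_rot: [-3.142, -0.001, 2.995]
ft_force: [3.2, 1.6, -3.9]
finger_gap: 0.0456
```

```bash
python3 - <<'E'
from h import *
stat()
E
```

```text
t 16.3 p [0.4141 0.2811 0.1392] rot [-3.1415 -0.0006  2.9948] F [ 3.1632  1.6274 -3.8582] M [ 0.4332 -0.7027  0.1693] gap 0.0456 q [ 0.5932  0.2531  1.9668  0.0004  0.9222 -0.8311]
```

Request:
carry_out:
  moves:
    - {"slide": [0.0042, 0, -0.0091], "rot": [0, 0, 0], "claw": -1}
    - {"slide": [0.0085, 0, -0.0181], "rot": [0, 0, 0], "claw": -1}
    - {"slide": [0.0127, 0, -0.0272], "rot": [0, 0, 0], "claw": -1}
    - {"slide": [0.0169, 0, -0.0363], "rot": [0, 0, 0], "claw": -1}
    - {"slide": [0.0211, 0, -0.0453], "rot": [0, 0, 0], "claw": -1}
    - {"slide": [0.0254, 0, -0.0544], "rot": [0, 0, 0], "claw": -1}
    - {"slide": [0.0296, 0, -0.0634], "rot": [0, 0, 0], "claw": -1}
    - {"slide": [0.0338, 0, -0.0725], "rot": [0, 0, 0], "claw": -1}
    - {"slide": [0.0359, 0, -0.077], "rot": [0, 0, 0], "claw": -1}
    - {"slide": [0.0359, 0, -0.077], "rot": [0, 0, 0], "claw": -1}

```text
time_s: 17.3
eef_pos: [0.3787, 0.2866, 0.2165]
tcp_rot: [3.141, -0.0, 2.995]
ft_force: [0.3, -0.4, -2.1]
finger_gap: 0.0456
```

```bash
python3 - <<'E'
from h import *
stat()
s=grab('side','side13'); t=grab('top','top13')
crop(s,180,60,120,145,5,'s13')
E
```

```text
t 17.3 p [0.3787 0.2866 0.2165] rot [ 3.141  -0.0002  2.995 ] F [ 0.2941 -0.3598 -2.0851] M [ 0.041  -0.1214 -0.0358] gap 0.0456 q [ 0.6443  0.1148  1.9418  0.0006  1.0847 -0.7802]
```

View pics/s13.png

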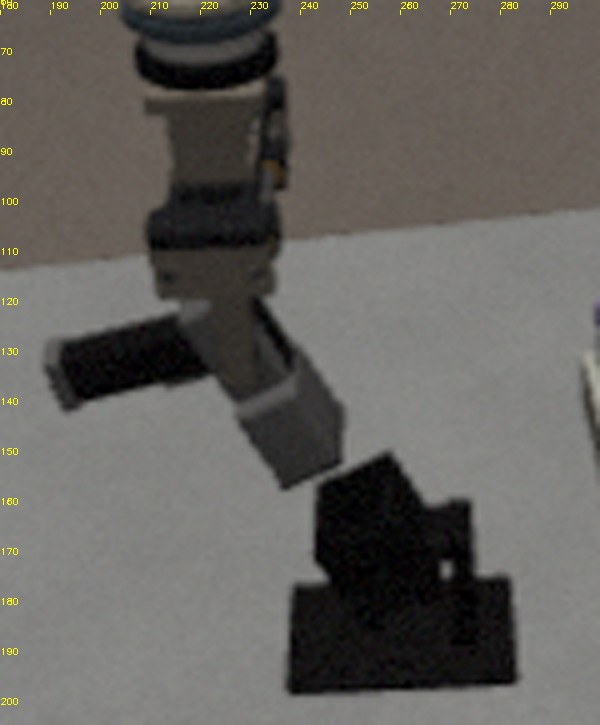

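View pics/top13.png

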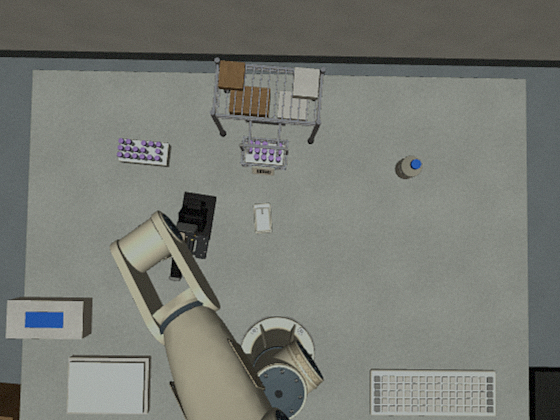

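```bash
python3 - <<'E'
from h import *
s=cv2.imread('pics/side13.png'); t=cv2.imread('pics/top13.png')
crop(s,300,120,90,110,7,'s13b'); crop(t,225,115,85,70,9,'t13b')
E
```

```text
(no output)
```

View pics/s13b.png

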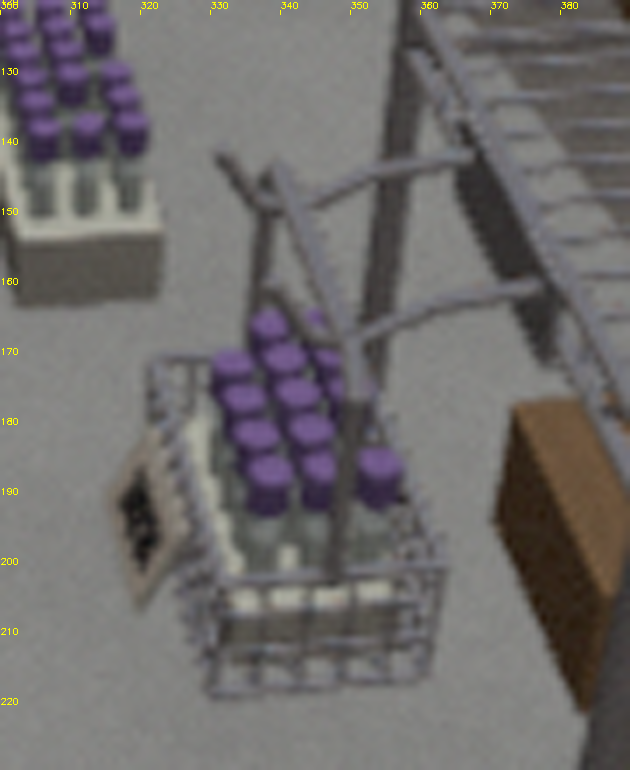

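View pics/t13b.png

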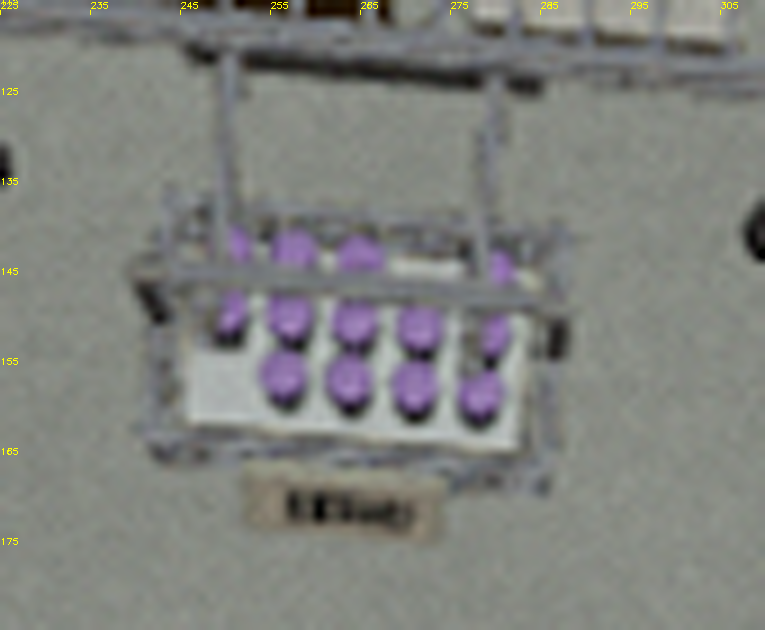

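```bash
python3 - <<'E'
from h import *
t=cv2.imread('pics/top13.png'); hsv=cv2.cvtColor(t,cv2.COLOR_BGR2HSV)
m=cv2.inRange(hsv,(125,60,60),(160,255,255)); c=cv2.connectedComponentsWithStats(m)
for i in range(1,c[0]):
    if c[2][i][4]>5 and c[3][i][0]>230: print(c[2][i][4],c[3][i].round(2),onz('top',[c[3][i]],.188)[0])
b=cC(225,115,9,[(140,268),(545,298)]); print('bar',onz('top',b,.249),onz('top',[b.mean(0)],.249))
L=cC(225,115,9,[(250,466),(444,483),(438,543),(245,523)]); 
m=cv2.inRange(hsv[160:180,245:285],(5,20,60),(25,120,255)); 
ys,xs=np.nonzero(m); print('mask n',len(xs),xs.mean()+245,ys.mean()+160)
mm=cv2.morphologyEx(m,cv2.MORPH_CLOSE,np.ones((5,5),np.uint8)); r=cv2.minAreaRect(np.argwhere(mm>0)[:,::-1].astype(np.float32)); print(r, np.argwhere(mm>0).mean(0)+[160,245])
print('label c',onz('top',[L.mean(0)],.133),L.mean(0)); print(onz('top',L[:2],.151),onz('top',L[2:],.115))
# side
s=cv2.imread('pics/side13.png')
Ls=cC(300,120,7,[(153,430),(190,530),(143,605),(108,493)]); print('label side',Ls.mean(0),onz('side',[Ls.mean(0)],.133), tri(Ls.mean(0),L.mean(0)))
E
```

```text
7 [251.43 141.71] [0.6772 0.0884 0.188 ]
15 [257. 142.] [0.6766 0.0717 0.188 ]
14 [264.5  142.71] [0.6748 0.0492 0.188 ]
6 [280.5 144. ] [0.6716 0.0011 0.188 ]
8 [250.5 149.5] [0.6536 0.0909 0.188 ]
21 [256.81 149.86] [0.6528 0.0719 0.188 ]
42 [263.62 153.86] [0.6411 0.0513 0.188 ]
20 [270.95 151.1 ] [0.6497 0.0295 0.188 ]
9 [279.44 151.78] [0.6481 0.0039 0.188 ]
22 [256.   156.14] [0.6338 0.0741 0.188 ]
22 [270.64 157.5 ] [0.6304 0.0301 0.188 ]
18 [277.83 158.56] [0.6275 0.0085 0.188 ]
bar [[ 0.6575  0.1178  0.249 ]
 [ 0.6498 -0.0114  0.249 ]] [[0.6537 0.0532 0.249 ]]
mask n 114 263.35087719298247 170.55263157894737
((22.94162368774414, 9.317258834838867), (31.41994857788086, 10.900797843933105), 4.085616588592529) [169.6821 263.7052]
label c [[0.5978 0.0543 0.133 ]] [262.8056 170.5278]
[[0.608  0.0863 0.151 ]
 [0.6031 0.0199 0.151 ]] [[0.5868 0.0217 0.115 ]
 [0.5929 0.0894 0.115 ]]
label side [320.7857 193.0714] [[0.601  0.0562 0.133 ]] (array([0.5989, 0.054 , 0.135 ]), np.float64(0.0027319369506007))
```

```bash
cat > fin.py <<'E'
from h import *
def S_t():
    a=np.radians(65)
    return np.array([[-np.cos(a),0,-np.sin(a)],[0,1,0],[np.sin(a),0,-np.cos(a)]])
def target(label,yaw,cant=25,dist=.10,g=.093):
    c=np.radians(cant); n=np.array([np.cos(c)*np.cos(yaw),np.cos(c)*np.sin(yaw),-np.sin(c)])
    y=np.array([-np.sin(yaw),np.cos(yaw),0]); S=np.c_[n,y,np.cross(n,y)]
    Rt=R.from_matrix(S@S_t().T)
    w=np.array(label)-dist*n; grasp=w-g*n
    tcp=grasp+.019*Rt.as_matrix()[:,2]
    return tcp,Rt,w
E
python3 - <<'E'
from fin import *
from scipy.optimize import least_squares
D=[([-1.32742,.353638,1.634122,0,1.155201],[0.15196,-0.605739,0.213876]),([-.5813,.2512,1.6716,0,1.219],[.4897,-.32,.2595]),([-.5788,.3835,1.796,0,.9639],[.4897,-.3182,.1308]),([.1057,.1724,1.7514,0,1.2181],[.5378,.0585,.2685]),([.0767,.3615,1.4995,0,1.281],[.6557,.0519,.2685]),([.0776,.314,1.4237,0,1.3975],[.6534,.0523,.3351]),([.5807,.1261,1.8297,.0028,1.1893],[.422,.2798,.2583]),([.5816,.2897,1.9686,0,.885],[.4223,.2797,.1201]),([.6443,.1148,1.9418,0,1.0847],[.3787,.2866,.2165])]
def fk(p,q):
    a,h,L1,L2,phi,Lt=p
    A=q[1];B=q[1]+q[2];C=B+q[4]
    r=a+L1*np.sin(A)+L2*np.sin(B-phi)+Lt*np.sin(C); z=h+L1*np.cos(A)+L2*np.cos(B-phi)+Lt*np.cos(C)
    return r,z
def res(p):
    o=[]
    for q,x in D:
        r,z=fk(p,q); o+=[r-np.hypot(x[0],x[1]),z-x[2]]
    o.append((p[5]-.35)*1e-3); return o
s=least_squares(res,[0.05,.35,.4,.4,0,.35]); print(s.x,np.abs(s.fun).max())
tcp,Rt,w=target((.597,.0555,.133),-.078); print(tcp,Rt.as_euler('xyz'),w)
plan(tcp,Rt)
# overlay of scanner
P=np.array([.3787,.2866,.2165]); R0=R.from_euler('xyz',[3.141,-.0002,2.995]).as_matrix()
S=R0@S_t(); gr=P-.019*R0[:,2]; win=gr+S[:,0]*.0925
def W(p): return win+S@np.array(p)
segs=[]
def box(x0,x1,hy,hz,col):
    for x in (x0,x1):
        c=[W((x,sy*hy,sz*hz)) for sy,sz in ((1,1),(1,-1),(-1,-1),(-1,1))]
        for i in range(4): segs.append((c[i],c[(i+1)%4],col))
    for sy,sz in ((1,1),(1,-1),(-1,-1),(-1,1)): segs.append((W((x0,sy*hy,sz*hz)),W((x1,sy*hy,sz*hz)),col))
box(-.06,0,.032,.021,(0,255,0)); box(-.125,-.06,.023,.02,(0,255,255))
segs.append((W((-.1,0,-.02)),W((-.118,0,-.105)),(0,0,255)))
overlay(cv2.imread('pics/side13.png'),'side',segs,180,90,90,85,8,'ov13')
print('win',win)
E
```

```text
[-0.      0.286   0.5683  0.4978 -0.1182  0.3514] 6.547304000384391e-05
[0.4348 0.0682 0.2   ] [-3.1416  0.6981  3.0636] [0.5066 0.0626 0.1753]
slide [-0.0874, -0.2076, 0.0156] rot [-0.0077, -0.2224, -0.021] dist 0.226 deg 40.2
win [0.4174 0.2809 0.1517]
```

View pics/ov13.png

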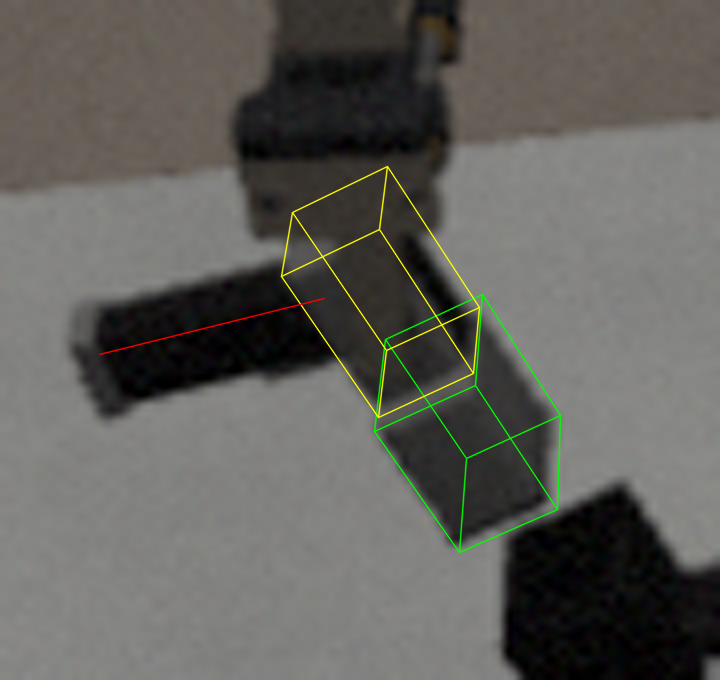

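```bash
python3 - <<'E'
from fin import *
from scipy.spatial.transform import Slerp
tcp,Rt,w=target((.597,.0555,.133),-.078)
st=monitor.state(); R0=R.from_euler('xyz',st['tcp_rot'])
sl=Slerp([0,1],R.concatenate([R0,Rt]))
plan((0.3787,0.2866,0.2665),R0)
plan((0.42,0.17,0.27),sl(0.5))
E
```

```text
slide [0.0001, 0.0003, -0.0509] rot [0.0, 0.0, 0.0] dist 0.051 deg 0.0
slide [-0.0578, -0.109, -0.0544] rot [-0.0038, -0.1112, -0.0105] dist 0.135 deg 20.1
```

Request:
carry_out:
  moves:
    - {"slide": [0, 0, -0.008], "rot": [0, 0, 0], "claw": -1}
    - {"slide": [0, 0, -0.025], "rot": [0, 0, 0], "claw": -1}
    - {"slide": [-0.003, -0.005, -0.04], "rot": [0, -0.008, -0.001], "claw": -1}
    - {"slide": [-0.01, -0.018, -0.05], "rot": [-0.001, -0.022, -0.002], "claw": -1}
    - {"slide": [-0.018, -0.034, -0.054], "rot": [-0.001, -0.038, -0.004], "claw": -1}
    - {"slide": [-0.026, -0.05, -0.054], "rot": [-0.002, -0.054, -0.005], "claw": -1}
    - {"slide": [-0.035, -0.067, -0.054], "rot": [-0.002, -0.07, -0.007], "claw": -1}
    - {"slide": [-0.044, -0.084, -0.054], "rot": [-0.003, -0.086, -0.008], "claw": -1}
    - {"slide": [-0.052, -0.098, -0.054], "rot": [-0.003, -0.1, -0.009], "claw": -1}
    - {"slide": [-0.057, -0.107, -0.054], "rot": [-0.004, -0.109, -0.01], "claw": -1}
    - {"slide": [-0.058, -0.109, -0.054], "rot": [-0.004, -0.111, -0.0105], "claw": -1}
    - {"slide": [-0.058, -0.109, -0.054], "rot": [-0.004, -0.111, -0.0105], "claw": -1}
    - {"slide": [-0.058, -0.109, -0.054], "rot": [-0.004, -0.111, -0.0105], "claw": -1}

```text
time_s: 18.7
eef_pos: [0.4204, 0.1705, 0.2699]
tcp_rot: [3.134, 0.348, 3.027]
ft_force: [0.6, -0.7, -0.6]
finger_gap: 0.0459
```

```bash
cat > kin.py <<'E'
from fin import *
from scipy.optimize import least_squares
KP=[-0.,0.286,0.5683,0.4978,-0.1182]
def fk6(q,Lt,sg=1):
    a,h,L1,L2,phi=KP
    A=q[1];B=q[1]+q[2]
    pw=np.array([a+L1*np.sin(A)+L2*np.sin(B-phi),0,h+L1*np.cos(A)+L2*np.cos(B-phi)])
    Rm=R.from_euler('z',q[0])*R.from_euler('y',B)*R.from_euler('z',sg*q[3])*R.from_euler('y',q[4])*R.from_euler('z',q[5]+np.pi/2)
    return R.from_euler('z',q[0]).apply(pw)+Lt*Rm.as_matrix()[:,2], Rm
LO=np.array([-2.63,-.92,.06,-1.3,0,-3.02]);HI=np.array([2.63,2.1,2.66,4.44,2.69,3.02])
def ik6(p,Rt,Lt,q0,sg=1):
    f=lambda q: np.r_[(fk6(q,Lt,sg)[0]-p),0.3*(fk6(q,Lt,sg)[1].inv()*Rt).as_rotvec()]
    s=least_squares(f,np.clip(q0,LO+1e-4,HI-1e-4),bounds=(LO,HI),xtol=1e-12,ftol=1e-12,gtol=1e-12); return s.x,np.linalg.norm(s.fun)
E
python3 - <<'E'
from kin import *
stat(); st=monitor.state(); q=st['qpos']
for sg in (1,-1):
    s=least_squares(lambda L: fk6(q,L[0],sg)[0]-st['eef_pos'],[.3]); p,Rm=fk6(q,s.x[0],sg)
    print(sg,'Lt',s.x,s.fun,'rot err',(Rm.inv()*R.from_euler('xyz',st['tcp_rot'])).as_rotvec())
tcp,Rt,w=target((.597,.0555,.133),-.078)
for sg in (1,-1):
    L=least_squares(lambda L: fk6(q,L[0],sg)[0]-st['eef_pos'],[.3]).x[0]
    for q0 in (q,np.r_[q[:3],q[3]+.8,.3,q[5]-.8],np.r_[q[:3],q[3]-.8,.3,q[5]+.8]): print(sg,ik6(tcp,Rt,L,q0,sg))
plan(tcp,Rt)
s=grab('side','side14')
E
```

```text
t 18.7 p [0.4204 0.1705 0.2699] rot [3.1342 0.3477 3.0265] F [ 0.5612 -0.7388 -0.591 ] M [0.0754 0.1234 0.0282] gap 0.0459 q [ 0.543  -0.1446  2.1199 -0.2616  0.8994 -0.7782]
1 Lt [0.3516] [-0.0019 -0.0011 -0.0007] rot err [-0. -0. -0.]
-1 Lt [0.3227] [-0.0793  0.1117  0.0265] rot err [ 0.2876 -0.2918 -0.3255]
1 (array([ 0.3887, -0.1764,  2.4855, -1.0137,  0.3477, -0.2169]), np.float64(1.6736092422907907e-15))
1 (array([ 0.3887, -0.1764,  2.4855, -1.0137,  0.3477, -0.2169]), np.float64(5.402221080767802e-16))
1 (array([ 0.3887, -0.1764,  2.4855, -1.0137,  0.3477, -0.2169]), np.float64(5.149341387558478e-16))
-1 (array([ 0.3543, -0.0812,  2.4848,  1.2697,  0.2859,  0.0267]), np.float64(3.8250731289256704e-14))
-1 (array([ 0.3543, -0.0812,  2.4848,  1.2697,  0.2859,  0.0267]), np.float64(4.790181647344871e-15))
-1 (array([ 0.3543, -0.0812,  2.4848,  1.2697,  0.2859,  0.0267]), np.float64(1.9662006925340856e-14))
slide [-0.0006, -0.1005, 0.0739] rot [-0.0036, -0.1115, -0.0107] dist 0.125 deg 20.2
```

View pics/side14.png

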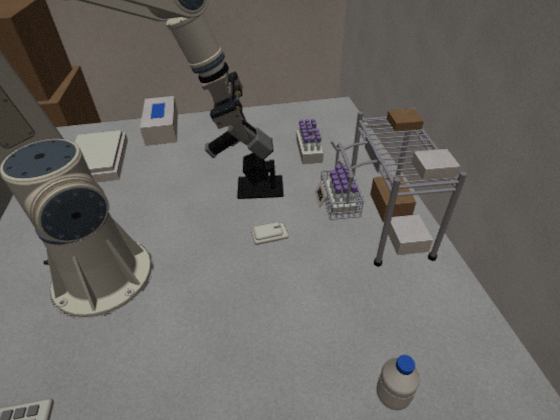

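```bash
python3 - <<'E'
from kin import *
from scipy.spatial.transform import Slerp
st=monitor.state(); q=np.array(st['qpos']); p0=np.array(st['eef_pos']); R0=R.from_euler('xyz',st['tcp_rot'])
tcp,Rt,w=target((.597,.0555,.133),-.078)
sl=Slerp([0,1],R.concatenate([R0,Rt]))
for u in np.linspace(0,1,11):
    qn,e=ik6(p0+u*(tcp-p0),sl(u),.3516,q); print(round(u,2),qn.round(3),'dq/row',np.abs(qn-q).max().round(3),e); q=qn
E
```

```text
0.0 [ 0.543 -0.141  2.115 -0.261  0.9   -0.779] dq/row 0.004 4.2321338166607207e-16
0.1 [ 0.535 -0.154  2.153 -0.296  0.85  -0.763] dq/row 0.05 4.2934873494242074e-16
0.2 [ 0.525 -0.165  2.19  -0.334  0.798 -0.743] dq/row 0.052 1.529447543986566e-16
0.3 [ 0.515 -0.176  2.227 -0.375  0.745 -0.72 ] dq/row 0.053 1.2798659680720819e-15
0.4 [ 0.503 -0.184  2.264 -0.422  0.691 -0.691] dq/row 0.054 5.327656195263043e-15
0.5 [ 0.489 -0.19   2.301 -0.476  0.636 -0.656] dq/row 0.056 5.6631930654646705e-14
0.6 [ 0.474 -0.194  2.338 -0.539  0.579 -0.611] dq/row 0.063 7.417564128610315e-13
0.7 [ 0.456 -0.196  2.375 -0.616  0.52  -0.554] dq/row 0.077 2.766388329759935e-16
0.8 [ 0.437 -0.193  2.412 -0.712  0.461 -0.477] dq/row 0.097 1.982249227718596e-16
0.9 [ 0.414 -0.187  2.449 -0.839  0.403 -0.37 ] dq/row 0.127 2.1514029744849745e-15
1.0 [ 0.389 -0.176  2.486 -1.014  0.348 -0.217] dq/row 0.174 3.8688310399234445e-16
```

Request:
carry_out:
  moves:
    - {"slide": [0, -0.003, 0.002], "rot": [0, -0.003, 0], "claw": -1}
    - {"slide": [0, -0.01, 0.007], "rot": [0, -0.011, -0.001], "claw": -1}
    - {"slide": [0, -0.02, 0.015], "rot": [-0.001, -0.022, -0.002], "claw": -1}
    - {"slide": [0, -0.03, 0.022], "rot": [-0.001, -0.033, -0.003], "claw": -1}
    - {"slide": [0, -0.04, 0.03], "rot": [-0.001, -0.045, -0.004], "claw": -1}
    - {"slide": [0, -0.05, 0.037], "rot": [-0.002, -0.056, -0.005], "claw": -1}
    - {"slide": [0, -0.06, 0.044], "rot": [-0.002, -0.067, -0.006], "claw": -1}
    - {"slide": [0, -0.07, 0.052], "rot": [-0.003, -0.078, -0.008], "claw": -1}
    - {"slide": [0, -0.079, 0.058], "rot": [-0.003, -0.087, -0.0085], "claw": -1}
    - {"slide": [-0.0005, -0.087, 0.064], "rot": [-0.003, -0.097, -0.009], "claw": -1}
    - {"slide": [-0.0005, -0.093, 0.069], "rot": [-0.0035, -0.104, -0.01], "claw": -1}
    - {"slide": [-0.0005, -0.098, 0.072], "rot": [-0.0035, -0.109, -0.0105], "claw": -1}
    - {"slide": [-0.0005, -0.1, 0.074], "rot": [-0.0035, -0.111, -0.0107], "claw": -1}
    - {"slide": [-0.0005, -0.1, 0.074], "rot": [-0.0036, -0.1115, -0.0107], "claw": -1}
    - {"slide": [-0.0005, -0.1, 0.074], "rot": [-0.0036, -0.1115, -0.0107], "claw": -1}

```text
time_s: 20.25
eef_pos: [0.4346, 0.0684, 0.1996]
tcp_rot: [-3.141, 0.698, 3.064]
ft_force: [0.4, 0.3, -1.0]
finger_gap: 0.0457
```

```bash
python3 - <<'E'
from kin import *
stat()
tcp,Rt,w=target((.597,.0555,.133),-.078); print(tcp,Rt.as_euler('xyz'))
plan(tcp,Rt)
s=grab('side','side15'); t=grab('top','top15')
crop(s,230,80,150,145,5,'s15'); crop(t,210,110,110,130,5,'t15')
E
```

```text
t 20.25 p [0.4346 0.0684 0.1996] rot [-3.141   0.698   3.0644] F [ 0.4361  0.2609 -1.0483] M [ 0.0772  0.4231 -0.0209] gap 0.0457 q [ 0.3935 -0.1807  2.496  -1.0298  0.3476 -0.1969]
[0.4348 0.0682 0.2   ] [-3.1416  0.6981  3.0636]
slide [-0.0005, -0.0002, -0.0002] rot [-0.0, -0.0, 0.0002] dist 0.001 deg 0.0
```

View pics/s15.png

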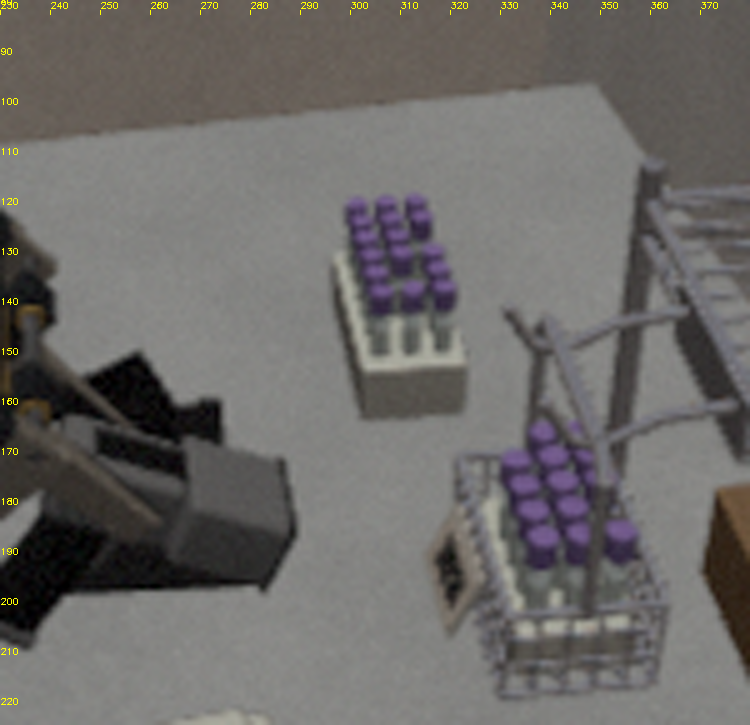

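View pics/t15.png

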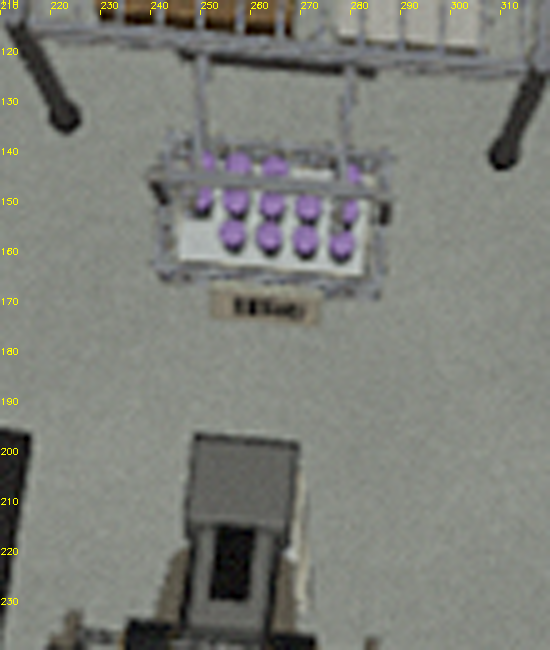

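```bash
cat > ov.py <<'E'
from kin import *
def scan_segs(P,Rm,g=.0925):
    S=Rm@S_t(); gr=P-.019*Rm[:,2]; win=gr+S[:,0]*g
    W=lambda p: win+S@np.array(p)
    segs=[]
    def box(x0,x1,hy,hz,col):
        for x in (x0,x1):
            c=[W((x,sy*hy,sz*hz)) for sy,sz in ((1,1),(1,-1),(-1,-1),(-1,1))]
            for i in range(4): segs.append((c[i],c[(i+1)%4],col))
        for sy,sz in ((1,1),(1,-1),(-1,-1),(-1,1)): segs.append((W((x0,sy*hy,sz*hz)),W((x1,sy*hy,sz*hz)),col))
    box(-.06,0,.032,.021,(0,255,0)); box(-.125,-.06,.023,.02,(0,255,255))
    segs.append((W((-.1,0,-.02)),W((-.118,0,-.105)),(0,0,255))); segs.append((W((0,0,0)),W((.1,0,0)),(255,0,255)))
    return segs,win,S
def lab_segs(label,yaw,cant=25):
    c=np.radians(cant); n=np.array([np.cos(c)*np.cos(yaw),np.cos(c)*np.sin(yaw),-np.sin(c)]); y=np.array([-np.sin(yaw),np.cos(yaw),0]); z=np.cross(n,y)
    L=np.array(label); q=[L+a*.035*y+b*.02*z for a,b in ((1,1),(1,-1),(-1,-1),(-1,1))]
    return [(q[i],q[(i+1)%4],(255,255,0)) for i in range(4)]
E
python3 - <<'E'
from ov import *
st=monitor.state(); Rm=R.from_euler('xyz',st['tcp_rot']).as_matrix()
segs,win,S=scan_segs(np.array(st['eef_pos']),Rm)
segs+=lab_segs((.597,.0555,.133),-.078)
print('win',win,'aim',S[:,0])
overlay(cv2.imread('pics/side15.png'),'side',segs,220,130,120,100,6,'ovs15'); overlay(cv2.imread('pics/top15.png'),'top',segs,235,150,60,100,7,'ovt15')
F=cC(210,110,5,[(195,433),(298,443)]); print('front top edge',onz('top',F,.194),onz('top',[F.mean(0)],.194), 'pred', win+S@[0,0,.021])
E
```

```text
win [0.5062 0.063  0.1753] aim [ 0.9037 -0.0703 -0.4223]
front top edge [[0.5127 0.094  0.194 ]
 [0.5076 0.0327 0.194 ]] [[0.5102 0.0634 0.194 ]] pred [0.515  0.0623 0.1944]
```

```bash
python3 - <<'E'
from ov import *
st=monitor.state(); Rm=R.from_euler('xyz',st['tcp_rot']).as_matrix()
segs,win,S=scan_segs(np.array(st['eef_pos']),Rm)
P=[win+S@np.array(v) for v in ((0,.032,.021),(0,-.032,.021),(0,-.032,-.021),(0,.032,-.021))]
print('pred front face tf,tn,bn,bf',proj('side',P).round(1).tolist())
print('obs',[(286.6,172),(284,182),(283,198),(289,185)])
print('pred top',proj('top',P).round(1).tolist(), proj('top',[win+S@np.array(v) for v in ((-.06,.032,.021),(-.06,-.032,.021),(-.06,.023,.02),(-.06,-.023,.02))]).round(1).tolist())
t=cv2.imread('pics/top15.png'); g=cv2.cvtColor(t,cv2.COLOR_BGR2GRAY).astype(int)
for c in (252,256,260,264,267): print('col',c,'rows190-206',g[190:206,c])
for r in (200,205,210,215,220,225): print('row',r,'cols 243-275',g[r,243:275])
s=cv2.imread('pics/side15.png'); g2=cv2.cvtColor(s,cv2.COLOR_BGR2GRAY).astype(int)
for r in range(168,202,2): print('side row',r,'cols 262-296',g2[r,262:296])
E
```

```text
pred front face tf,tn,bn,bf [[287.6, 170.5], [290.7, 185.6], [283.9, 197.6], [281.2, 182.3]]
obs [(286.6, 172), (284, 182), (283, 198), (289, 185)]
pred top [[248.6, 194.6], [270.0, 196.5], [269.6, 203.2], [248.7, 201.3]] [[246.4, 212.5], [268.3, 214.5], [249.5, 212.9], [265.2, 214.3]]
col 252 rows190-206 [140 134 142 141 141 142 126  69  77  96  95  92 101  99  98  97]
col 256 rows190-206 [140 136 141 139 142 145 149  84  72  98  94  92  98  96  97  95]
col 260 rows190-206 [139 144 141 139 141 141 155  91  58  89  96  96  97  95  94  98]
col 264 rows190-206 [143 142 140 141 140 142 146 125  62  76  98  93  95  95  94  97]
col 267 rows190-206 [142 138 136 136 134 137 141 148  83  74  98  94  94  94  94  88]
row 200 cols 243-275 [142 147 143 145 134  98  88  95  96  95  96  97  98  94 100  96  98  96
  97 100  98  98  98  96  98  85  82 127 143 140 140 140]
row 205 cols 243-275 [145 140 145 156 119  72  90  98  92  97  96  95  97  95 100  97  96  98
  98  96  95  97 101  99  88  70 113 150 138 141 141 139]
row 210 cols 243-275 [144 140 146 119  63  94 102  98  96  97  96  95 103  95  
[... 2633 characters left out ...]
 86 127 133 136 132 130 133 133 132 132]
side row 194 cols 262-296 [ 22  25  12  17  17  20  25  24  24  24  39  36  43  41  42  40  39  39
  43  43  46  39  29  86 132 134 130 130 132 130 132 130 131 131]
side row 196 cols 262-296 [ 18  17   7  13  13  11  16  20  15  18  22  18  12  13  19  21  21  26
  33  36  35  39  92 133 135 133 133 134 133 130 134 133 133 130]
side row 198 cols 262-296 [113 114 113 114 115 119 121 120 123 117 119 122 126 123 129 128 128 136
 137 121  88 105 135 134 133 133 134 133 134 133 134 130 130 132]
side row 200 cols 262-296 [131 131 132 138 134 136 134 138 135 136 135 131 133 136 135 136 129 134
 136 136 134 136 139 136 135 137 135 135 137 136 132 134 132 134]
```

```bash
python3 - <<'E'
from ov import *
st=monitor.state(); Rm=R.from_euler('xyz',st['tcp_rot']).as_matrix()
segs,win,S=scan_segs(np.array(st['eef_pos']),Rm)
t=cv2.imread('pics/top15.png'); g=cv2.cvtColor(t,cv2.COLOR_BGR2GRAY).astype(int)
for c in (249,251,264,266): print('col',c,'rows206-222',g[206:222,c])
m=tri((287.9,178.3),(259.1,196.9)); print('front top edge mid tri',m,'pred',win+S@[0,0,.021])
print('label tri', tri((320.8,193.1),(263.2,170.5)))
print('label proj',proj('side',[[.597,.0555,.133]]),proj('top',[[.597,.0555,.133]]))
# label corners by mask in side & top
s=cv2.imread('pics/side15.png')
for n,im,(x0,y0,w,h) in (('side',s,(312,175,22,38)),('top',t,(245,160,40,22))):
    hsv=cv2.cvtColor(im,cv2.COLOR_BGR2HSV)[y0:y0+h,x0:x0+w]
    mk=cv2.inRange(hsv,(5,20,50),(25,140,255)); mk=cv2.morphologyEx(mk,cv2.MORPH_CLOSE,np.ones((7,7),np.uint8))
    nb,lab,stt,cen=cv2.connectedComponentsWithStats(mk); i=1+np.argmax(stt[1:,4]); print(n,stt[i],cen[i]+[x0,y0])
E
```

```text
col 249 rows206-222 [ 96  95  98 100 102  97  98 105  85  61  63  63  61  59  69  68]
col 251 rows206-222 [ 98  94 100  94  96  96  98 108  89  78  91 100 107 101 106 104]
col 264 rows206-222 [ 97  96  99  93  95  93 100 102 108  93  71  71  69  69  64  55]
col 266 rows206-222 [ 98 102  96  94 101  97  94  93 105  89  68  57  58  45  81  80]
front top edge mid tri (array([0.5115, 0.0628, 0.193 ]), np.float64(0.000809093923897048)) pred [0.515  0.0623 0.1944]
label tri (array([0.5988, 0.0528, 0.1359]), np.float64(0.0024150263701532655))
label proj [[319.4107 193.423 ]] [[262.4259 170.7864]]
side [  0   4  22  28 211] [320.7441 193.0664]
top [  7   0  22  16 142] [262.331  170.5141]
```

```bash
python3 - <<'E'
from ov import *
st=monitor.state(); Rm=R.from_euler('xyz',st['tcp_rot']).as_matrix()
segs,win,S0=scan_segs(np.array(st['eef_pos']),Rm)
gr=win-.0925*S0[:,0]
for d in (-6,-4,-2,0,2,4):  # pitch delta deg: + nose down
    S=R.from_rotvec(np.radians(d)*S0[:,1]).as_matrix()@S0
    W=lambda x,y,z: gr+S@np.array([x+.0925,y,z])
    q=proj('side',[W(-.06,-.032,.021),W(0,-.032,.021),W(0,-.032,-.021),W(-.06,-.032,-.021),W(0,.032,.021),W(-.06,.032,.021)])
    f=lambda a,b:(q[b]-q[a])
    e=f(0,1);v=f(1,2);b=f(3,2);h=f(5,4)
    print(d,'topnear slope',(e[1]/e[0]).round(3),'front col/row',(v[0]/v[1]).round(3),'bot slope',(b[1]/b[0]).round(3),'topfar',(h[1]/h[0]).round(3))
s=cv2.imread('pics/side15.png'); g2=cv2.cvtColor(s,cv2.COLOR_BGR2GRAY).astype(int)
print('top silhouette: for cols, rows160-176')
for c in range(268,288,3): print(c,g2[160:178,c])
print('bottom: rows190-202')
for c in range(250,284,4): print(c,g2[190:203,c])
E
```

```text
-6 topnear slope 0.189 front col/row -0.418 bot slope 0.178 topfar 0.2
-4 topnear slope 0.219 front col/row -0.465 bot slope 0.207 topfar 0.231
-2 topnear slope 0.25 front col/row -0.513 bot slope 0.237 topfar 0.263
0 topnear slope 0.282 front col/row -0.562 bot slope 0.268 topfar 0.296
2 topnear slope 0.314 front col/row -0.613 bot slope 0.299 topfar 0.33
4 topnear slope 0.348 front col/row -0.665 bot slope 0.332 topfar 0.364
top silhouette: for cols, rows160-176
268 [98 49 19 24 19 18 19 70 86 89 90 91 91 90 90 80 80 83]
271 [47 20  6 23 20 11 15 23 72 86 87 88 90 87 87 89 85 86]
274 [98 90 91 87 89 72 64 64 68 82 88 87 85 85 85 87 86 88]
277 [133 134 132 131 132 131 133 132 131 120 100  86  86  83  84  84  85  85]
280 [135 135 134 132 135 131 132 133 135 135 110  86  84  84  87  84  82  85]
283 [132 131 132 134 133 133 134 132 131 133 128 110  88  84  85  86  86  85]
286 [134 133 132 134 135 134 133 132 130 132 130 103  60  56  53  65  67  72]
bottom: rows190-202
250 [ 35  39  31  17  21  12  22  12  59 117 129 130 131]
254 [ 19  21  20  11  20  20  15  15  86 123 130 131 129]
258 [ 27  13  13  23  21  15  22   5 115 132 133 136 133]
262 [ 25  17  19  20  22  15  18  20 113 132 131 133 132]
266 [ 40  48  38  24  17  21  13  35 115 134 134 136 132]
270 [ 42  47  40  42  24  17  15  58 123 135 135 137 134]
274 [ 46  43  43  45  43  30  12  87 126 138 133 137 135]
278 [ 44  44  44  42  39  40  21 102 128 134 129 133 136]
282 [ 45  43  45  43  46  38  35  35  88 127 134 136 137]
```

```bash
python3 - <<'E'
from ov import *
st=monitor.state(); Rm=R.from_euler('xyz',st['tcp_rot']).as_matrix(); P=np.array(st['eef_pos'])
for x in (-.01,0,.01): print(x,proj('side',[P+Rm@np.array([x,-.041,0]),P+Rm@np.array([x,-.032,0]),P+Rm@np.array([x,-.041,-.04])]).round(1).tolist())
s=cv2.imread('pics/side15.png')
print('R-B map rows 176-192, cols 244-268')
d=s[:,:,2].astype(int)-s[:,:,0].astype(int)
for r in range(168,192): print(r,d[r,242:268])
E
```

```text
-0.01 [[261.9, 186.5], [261.6, 184.3], [250.5, 177.5]]
0 [[258.9, 188.8], [258.7, 186.5], [247.6, 179.9]]
0.01 [[256.0, 191.1], [255.8, 188.8], [244.6, 182.2]]
R-B map rows 176-192, cols 244-268
168 [13 11  9  3  4  1  2  1  3  1  4 -1  2 -1  6  1  2 -1  2  2  2  3  1 -1
  2  2]
169 [12 12 11  8  3  3  2  1  3 -3  0  1 -3  0  5  2  7  4 -1  1  1  1  3  1
  1  4]
170 [11 16 13 11 11  5  1  2 -2  3  0 -5  1  0  6  4 -1  2  3 -2 -1  2  3  2
 -1  2]
171 [14 15 14 16 14 10  5  3  3 -2 -1 -3 -2 -1  1 -3 -4  1  2 -1  0 -2  4  5
  0  3]
172 [10 11 12 14 14 13 10  5  2  2  2  3  1  2  2 -2 -5  3 -2  2 -2 -3 -2 -3
  0  2]
173 [ 8  8 10  9 14 14 15 10  4  3  3  4  3  4  2  1 -2  2  0  5  7 -1  1  5
  0  2]
174 [10 10 11 10 12 11 13 14 11  9  2  4  4  4  3  4  4  3  3  2  1 -1  3  2
  8  1]
175 [10  8  9  9  8 11 10 14 11 11  8  4  1  1  1  3  2  6  3  2  0  1  3  2
 -2 -1]
176 [10  9  9 13  9  9  7 11 10 15 13  9  5  1  2  2  2  2  4  2  3  3  3  2
  2  3]
177 [ 9 10 11  8  7 10  9 11  9 10 13 11 13  4  1  3  4  0  3  3  1  2  3  1
  2  1]
178 [ 7 12  9 10  9 10  8  9 10 11 14 16 10  9  6  1  0
[... 434 characters left out ...]
  1  1  3  2
  0  2]
184 [ 1 -2  4 -1 -1  2  4  4  8 10 10  7  7  9  9  9  8 10 11 10  5  1  2  2
  3  1]
185 [ 0  1  0 -1  0 -4  1 -1  2  8 10  7  7 10  9  5 12  5  6  7  0  1  1  3
  2  1]
186 [-4  0  4  0  0  8 -2  4  2  4  6  7  8 11 10  5  9  8  1 -1 -1  1  3  2
  2  3]
187 [-1 -1  3  3  0 -3  3  0 -1  5  3  4  7  9  8  5  3  3  1  0 -1  1  0 -1
  0  3]
188 [-3  4  2 -2  0 -4  3  8  3 -2  0  2  4  4  7  3 -2  4  2  4  0  3  2  1
  3  0]
189 [ 2 -2 -7 -4  1 -1 -2  5  0  2  0  1 -1  2 -1  3  5  4  1 -1  1  2  3  1
 -3  2]
190 [ 4 -2 -4 -7 -3  1  0  5  2  2 -1  4 -2 -1  1  3  2  4  0 -1 -2  3  3  1
  2  0]
191 [-1 -5  2 -2 -2  2  4  4  4 -3  5  5 -1  2  1  3 -1 -2  4 -2  1  0  0  3
  2  4]
```

```bash
python3 - <<'E'
from ov import *
s=cv2.imread('pics/side15.png'); g=cv2.GaussianBlur(cv2.cvtColor(s,cv2.COLOR_BGR2GRAY),(0,0),0.8).astype(float)
rows=np.arange(178,202); cs=[]
for r in rows:
    w=np.clip(90-g[r,343:357],0,None); cs.append((343+np.arange(14))[np.argmin(g[r,343:357])])
print(list(zip(rows.tolist(),[int(c) for c in cs])))
yaw=-.078; n=np.array([np.cos(yaw),np.sin(yaw),0]); yb=np.array([-np.sin(yaw),np.cos(yaw),0])
bar=np.array([.653,.0525,.249])
for th in (-4,-2,0,2,4):
    t=np.radians(th); dn=np.array([0,0,-1])*np.cos(t)-n*np.sin(t)  # + : bottom swings to robot
    q=proj('side',[bar-.068*yb+.01*dn, bar-.068*yb+.09*dn]); d=q[1]-q[0]
    print(th,'slope col/row',(d[0]/d[1]).round(3),q.round(1).tolist())
    L=bar+.116*dn-.057*(n*np.cos(t)-np.array([0,0,1])*np.sin(t)); print('   label',L, proj('side',[L]).round(1).tolist(),proj('top',[L]).round(1).tolist())
E
```

```text
[(178, 348), (179, 348), (180, 348), (181, 349), (182, 350), (183, 343), (184, 343), (185, 343), (186, 349), (187, 350), (188, 351), (189, 351), (190, 344), (191, 344), (192, 345), (193, 347), (194, 348), (195, 348), (196, 348), (197, 347), (198, 347), (199, 347), (200, 347), (201, 347)]
-4 slope col/row -0.042 [[349.9, 175.4], [348.9, 200.2]]
   label [0.6044 0.0563 0.1293] [[321.9, 193.9]] [[262.2, 168.6]]
-2 slope col/row -0.084 [[349.8, 175.4], [347.7, 200.4]]
   label [0.6002 0.0566 0.1311] [[320.4, 193.5]] [[262.1, 169.8]]
0 slope col/row -0.127 [[349.6, 175.4], [346.5, 200.5]]
   label [0.5962 0.0569 0.133 ] [[319.0, 193.1]] [[262.0, 171.0]]
2 slope col/row -0.169 [[349.5, 175.4], [345.2, 200.6]]
   label [0.5922 0.0573 0.1351] [[317.5, 192.7]] [[261.8, 172.2]]
4 slope col/row -0.211 [[349.4, 175.4], [344.0, 200.7]]
   label [0.5882 0.0576 0.1373] [[316.1, 192.2]] [[261.7, 173.4]]
```

Request:
carry_out:
  moves:
    - {"slide": [-0.0006, 0, 0.0013], "rot": [0, 0, 0], "claw": -1}
    - {"slide": [-0.0013, 0, 0.0027], "rot": [0, 0, 0], "claw": -1}
    - {"slide": [-0.0013, 0, 0.0027], "rot": [0, 0, 0], "claw": -1}
    - {"slide": [-0.0013, 0, 0.0027], "rot": [0, 0, 0], "claw": -1}
    - {"slide": [-0.0013, 0, 0.0027], "rot": [0, 0, 0], "claw": -1}
    - {"slide": [-0.0013, 0, 0.0027], "rot": [0, 0, 0], "claw": -1}
    - {"slide": [-0.0013, 0, 0.0027], "rot": [0, 0, 0], "claw": -1}
    - {"slide": [-0.0013, 0, 0.0027], "rot": [0, 0, 0], "claw": -1}

```text
time_s: 21.15
eef_pos: [0.4373, 0.068, 0.1984]
tcp_rot: [-3.141, 0.698, 3.064]
ft_force: [1.6, 1.2, -2.2]
finger_gap: 0.0458
```

```bash
python3 - <<'E'
from ov import *
stat(); st=monitor.state(); print('qvel',st['qvel'])
segs,win,S=scan_segs(np.array(st['eef_pos']),R.from_euler('xyz',st['tcp_rot']).as_matrix(),g=.0897)
L=np.array([.5985,.0567,.132]); d=L-win; print('win',win,'dist',np.linalg.norm(d),'off-axis in scanner frame',S.T@d)
s=grab('side','side16'); t=grab('top','top16')
for n,im,(x0,y0,w,h) in (('side',s,(312,175,22,38)),('top',t,(245,160,40,22))):
    hsv=cv2.cvtColor(im,cv2.COLOR_BGR2HSV)[y0:y0+h,x0:x0+w]
    mk=cv2.inRange(hsv,(5,20,50),(25,140,255)); mk=cv2.morphologyEx(mk,cv2.MORPH_CLOSE,np.ones((7,7),np.uint8))
    nb,lab,stt,cen=cv2.connectedComponentsWithStats(mk); i=1+np.argmax(stt[1:,4]); print(n,'label',stt[i],cen[i]+[x0,y0])
o=cv2.imread('pics/top15.png').astype(int); dd=np.abs(t.astype(int)-o).max(2); print('basket region diff mean',dd[135:175,238:290].mean(), 'whole-table change', (dd[60:190]>40).sum())
# bystanders vs first frame
t0=cv2.imread('pics/top0.png')
def blobs(im,lo,hi,box):
    x0,y0,x1,y1=box; m=cv2.inRange(cv2.cvtColor(im[y0:y1,x0:x1],cv2.COLOR_BGR2HSV),lo,hi); ys,xs=np.nonzero(m); return len(xs),(xs.mean()+x0).round(2),(ys.mean()+y0).round(2)
for nm,lo,hi,b in (('block caps',(125,60,60),(160,255,255),(110,130,175,170)),('bottle cap',(100,120,60),(125,255,255),(395,145,430,185)),('mouse',(0,0,175),(180,60,255),(250,198,276,236))):
    print(nm,blobs(t0,lo,hi,b),blobs(t,lo,hi,b))
E
```

```text
t 21.15 p [0.4373 0.068  0.1984] rot [-3.141   0.6984  3.0641] F [ 1.6174  1.2457 -2.1888] M [0.0728 0.3411 0.0086] gap 0.0458 q [ 0.3877 -0.1722  2.4939 -1.0442  0.3408 -0.1857]
qvel [ 0.0001 -0.0002  0.0011  0.0006  0.0001  0.0005]
win [0.5062 0.0627 0.1751] dist 0.10205839873808716 off-axis in scanner frame [0.1021 0.0013 0.    ]
side label [  0   5  15  27 214] [320.3972 192.3037]
top label [  4   0  31  15 182] [261.4835 169.1099]
basket region diff mean 3.8692307692307693 whole-table change 0
block caps (320, np.float64(138.26), np.float64(149.48)) (315, np.float64(138.15), np.float64(149.46))
bottle cap (78, np.float64(415.49), np.float64(163.71)) (77, np.float64(415.47), np.float64(163.77))
mouse (259, np.float64(262.3), np.float64(218.1)) (2, np.float64(268.0), np.float64(219.5))
```

```bash
python3 - <<'E'
from h import *
a=cv2.imread('pics/side0.png').astype(int); b=cv2.imread('pics/side16.png').astype(int)
d=np.abs(a-b).max(2)
print('mouse region changed px',(d[218:248,246:292]>40).sum(),'block',(d[118:164,294:325]>40).sum(),'bottle',(d[350:408,380:420]>40).sum())
print('scanner/label region side15 vs 16 >40', (np.abs(cv2.imread('pics/side15.png').astype(int)-b).max(2)[165:222,305:365]>40).sum())
stat()
order.hand_in()
E
```

```text
mouse region changed px 0 block 0 bottle 0
scanner/label region side15 vs 16 >40 0
t 21.25 p [0.4373 0.068  0.1984] rot [-3.1411  0.6984  3.0641] F [ 0.0376  0.2547 -2.5739] M [0.0486 0.3668 0.0312] gap 0.0459 q [ 0.3877 -0.1722  2.4939 -1.0442  0.3408 -0.1856]
the job is handed in; nothing more can be done
```

The basket is hung and the scanner is held aimed at its label. I handed the job in at 21.3 s of the 69 s allowed; `hand_in` gave no verdict.

**What I did:** I lifted the basket by its bar, set the bar into both V seats of the double hook with the label towards the robot, and let go. I then drew the scanner straight back out of the holster and turned it to the label with the handle below. The gripper was still holding it in the air at the end.

**Last checks:**
- **Aim:** the window came out about 10.2 cm from the label's middle, with the aim line about 1–2 mm off centre.
- **Hold:** the joints were at rest, the grip opening was steady at 45.9 mm, and the outside force was about 2.6 N, roughly the scanner's weight.
- **Basket:** it did not move between the last two pictures.
- **Tube block, bottle and mouse:** the side view showed no change around any of them since the first picture. The top view agreed for the block and bottle. The scanner hid the mouse from above.

**Where the checks disagreed:**
- **Scanner pitch:** the side view put the nose about 1.8° higher than the gripper pose implies. The top view did not show this, but it is a weak check on pitch. Taking the side view as right, it nearly matches the roughly 1.2° tilt I estimated for the hanging basket, so I left it.
- **Window position:** the pictures put the window 3–4 mm further back along its axis than my first model. I moved it forward 3 mm to make up for that, so the aim figures carry a few millimetres of uncertainty.
- **Last overlays:** I reached the picture limit, so I checked the final pose from pixel values rather than by eye.

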